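Book a batch of pulse senders onto the workshop shelf

TASK

Press the batch recorder's plunger fully down to its stop to open the batch and let it come up, then lay all the pulse senders on the low shelf in a neat side-by-side row: one in each outlined bay, centred and square in it with the brass nose pointing away from the robot, starting at the bay next to the end cheek and skipping no bay. Handle them gently, squeezing with no more than 80 N of finger force in all and setting them down rather than dropping them, and leave the hub and the boot where they are. When the row is complete, press the plunger down to its stop once more to close the batch and let it rise.

Things in the scene. Friction and masses are not known exactly. Their poses are not given: they have to be found in the camera images.
- shelf: low plywood shelf, a fixed solid block 170 mm deep (x), 396 mm long (y), 50 mm high, turned a little; six bays outlined side by side on its flat top by dark lines; a wooden end cheek (12 mm thick, rising 36 mm above the top) at its +y end, the robot's left. Origin: centre of its underside; +x points away from the robot, z up.
- bay0 (a point): bay 0 of the shelf, counted from the end cheek (bay 0 is next to the cheek, bay 5 the farthest from it; pitch 56 mm; each outline 56 mm wide by 116 mm deep): the point on the shelf top (50 mm above the bench) where the origin of a sender centred in this bay lies, 20 mm on the robot's side of the bay's middle. Axes as the shelf's.
- bay1 (a point): bay 1 of the shelf, counted from the end cheek (bay 0 is next to the cheek, bay 5 the farthest from it; pitch 56 mm; each outline 56 mm wide by 116 mm deep): the point on the shelf top (50 mm above the bench) where the origin of a sender centred in this bay lies, 20 mm on the robot's side of the bay's middle. Axes as the shelf's.
- bay2 (a point): bay 2 of the shelf, counted from the end cheek (bay 0 is next to the cheek, bay 5 the farthest from it; pitch 56 mm; each outline 56 mm wide by 116 mm deep): the point on the shelf top (50 mm above the bench) where the origin of a sender centred in this bay lies, 20 mm on the robot's side of the bay's middle. Axes as the shelf's.
- bay3 (a point): bay 3 of the shelf, counted from the end cheek (bay 0 is next to the cheek, bay 5 the farthest from it; pitch 56 mm; each outline 56 mm wide by 116 mm deep): the point on the shelf top (50 mm above the bench) where the origin of a sender centred in this bay lies, 20 mm on the robot's side of the bay's middle. Axes as the shelf's.
- bay4 (a point): bay 4 of the shelf, counted from the end cheek (bay 0 is next to the cheek, bay 5 the farthest from it; pitch 56 mm; each outline 56 mm wide by 116 mm deep): the point on the shelf top (50 mm above the bench) where the origin of a sender centred in this bay lies, 20 mm on the robot's side of the bay's middle. Axes as the shelf's.
- bay5 (a point): bay 5 of the shelf, counted from the end cheek (bay 0 is next to the cheek, bay 5 the farthest from it; pitch 56 mm; each outline 56 mm wide by 116 mm deep): the point on the shelf top (50 mm above the bench) where the origin of a sender centred in this bay lies, 20 mm on the robot's side of the bay's middle. Axes as the shelf's.
- sender0: pulse sender, 0.18 to 0.35 kg (4 to 6 are present): grey block 62 mm long (x), 44 mm wide, 36 mm high, lying flat; threaded brass nose 24 mm thick towards +x (102 mm overall); upright black plastic connector on top in the middle, 36 mm (x) by 16 mm (y), 36 to 66 mm above the underside: take it there, across the 16 mm. Origin: centre of the block's underside; z up.
- sender1: pulse sender, 0.18 to 0.35 kg (4 to 6 are present): grey block 62 mm long (x), 44 mm wide, 36 mm high, lying flat; threaded brass nose 24 mm thick towards +x (102 mm overall); upright black plastic connector on top in the middle, 36 mm (x) by 16 mm (y), 36 to 66 mm above the underside: take it there, across the 16 mm. Origin: centre of the block's underside; z up.
- sender2: pulse sender, 0.18 to 0.35 kg (4 to 6 are present): grey block 62 mm long (x), 44 mm wide, 36 mm high, lying flat; threaded brass nose 24 mm thick towards +x (102 mm overall); upright black plastic connector on top in the middle, 36 mm (x) by 16 mm (y), 36 to 66 mm above the underside: take it there, across the 16 mm. Origin: centre of the block's underside; z up.
- sender3: pulse sender, 0.18 to 0.35 kg (4 to 6 are present): grey block 62 mm long (x), 44 mm wide, 36 mm high, lying flat; threaded brass nose 24 mm thick towards +x (102 mm overall); upright black plastic connector on top in the middle, 36 mm (x) by 16 mm (y), 36 to 66 mm above the underside: take it there, across the 16 mm. Origin: centre of the block's underside; z up.
- sender4: pulse sender, 0.18 to 0.35 kg (4 to 6 are present): grey block 62 mm long (x), 44 mm wide, 36 mm high, lying flat; threaded brass nose 24 mm thick towards +x (102 mm overall); upright black plastic connector on top in the middle, 36 mm (x) by 16 mm (y), 36 to 66 mm above the underside: take it there, across the 16 mm. Origin: centre of the block's underside; z up.
- sender5: pulse sender, 0.18 to 0.35 kg (4 to 6 are present): grey block 62 mm long (x), 44 mm wide, 36 mm high, lying flat; threaded brass nose 24 mm thick towards +x (102 mm overall); upright black plastic connector on top in the middle, 36 mm (x) by 16 mm (y), 36 to 66 mm above the underside: take it there, across the 16 mm. Origin: centre of the block's underside; z up.
- nose0 (a point): tip of the brass nose of sender 0, 71 mm ahead (+x) of its origin and 18 mm above its underside. The contact force of both fingers on the sender, added, must stay under 80 N (20 to 30 N a finger is ample).
- nose1 (a point): tip of the brass nose of sender 1, 71 mm ahead (+x) of its origin and 18 mm above its underside. The contact force of both fingers on the sender, added, must stay under 80 N (20 to 30 N a finger is ample).
- nose2 (a point): tip of the brass nose of sender 2, 71 mm ahead (+x) of its origin and 18 mm above its underside. The contact force of both fingers on the sender, added, must stay under 80 N (20 to 30 N a finger is ample).
- nose3 (a point): tip of the brass nose of sender 3, 71 mm ahead (+x) of its origin and 18 mm above its underside. The contact force of both fingers on the sender, added, must stay under 80 N (20 to 30 N a finger is ample).
- nose4 (a point): tip of the brass nose of sender 4, 71 mm ahead (+x) of its origin and 18 mm above its underside. The contact force of both fingers on the sender, added, must stay under 80 N (20 to 30 N a finger is ample).
- nose5 (a point): tip of the brass nose of sender 5, 71 mm ahead (+x) of its origin and 18 mm above its underside. The contact force of both fingers on the sender, added, must stay under 80 N (20 to 30 N a finger is ample).
- plunger (a joint): travel of the batch recorder's plunger in m: 0 up, 0.015 at its stop. The spring needs 4 N to start and about 10 N to reach the stop, and lifts it again when let go. It counts as down from 0.0135.
- plunger_top (a point): centre of the top face of the plunger's black round head (44 mm across, 14 mm thick), 126 mm above the bench when up; the head moves straight down. It sits on the recorder, a fixed grey box 80 mm square and 72 mm high on a 100 mm square plate.
- hub: bystander: dark cast iron wheel hub, flange 116 mm across and 18 mm thick, boss 64 mm across, 58 mm high in all, 1.8 kg; leave alone. Origin: centre of its underside.
- boot: bystander: dark green ribbed boot standing upright, 60 mm across, 72 mm high, 0.12 kg; leave alone. Origin: centre of its underside.

How it is judged:
On the way, in this order (a step that is already met when the one before it is completed fails the run):
1. the plunger is pressed to its stop to open the batch (value of joint plunger above 0.0135 m), for 0.1 s.
2. all senders lie in the row of bays, from the end cheek on without a gap, and the plunger is up (x of sender0 in the frame of bay0 between -0.014 and 0.014 m and x of sender1 in the frame of bay0 between -0.014 and 0.014 m and x of sender2 in the frame of bay0 between -0.014 and 0.014 m and x of sender3 in the frame of bay0 between -0.014 and 0.014 m and x of sender4 in the frame of bay0 between -0.014 and 0.014 m and x of sender5 in the frame of bay0 between -0.014 and 0.014 m and z of sender0 in the frame of bay0 between -0.006 and 0.006 m and z of sender1 in the frame of bay0 between -0.006 and 0.006 m and z of sender2 in the frame of bay0 between -0.006 and 0.006 m and z of sender3 in the frame of bay0 between -0.006 and 0.006 m and z of sender4 in the frame of bay0 between -0.006 and 0.006 m and z of sender5 in the frame of bay0 between -0.006 and 0.006 m and x of each of nose0, nose1, nose2, nose3, nose4, nose5 in the frame of bay0 above 0.03 m and angle between the x axis of each of sender0, sender1, sender2, sender3, sender4, sender5 and the x axis of shelf, either way round below 0.17 rad and angle between each of sender0, sender1, sender2, sender3, sender4, sender5's own z axis and vertical below 0.1 rad and (y of sender0 in the frame of bay0 between -0.012 and 0.012 m or y of sender0 in the frame of bay1 between -0.012 and 0.012 m or y of sender0 in the frame of bay2 between -0.012 and 0.012 m or y of sender0 in the frame of bay3 between -0.012 and 0.012 m or y of sender0 in the frame of bay4 between -0.012 and 0.012 m or y of sender0 in the frame of bay5 between -0.012 and 0.012 m) and (y of sender0 in the frame of bay0 above -0.012 m or y of sender1 in the frame of sender0 between 0.03 and 0.086 m or y of sender2 in the frame of sender0 between 0.03 and 0.086 m or y of sender3 in the frame of sender0 between 0.03 and 0.086 m or y of sender4 in the frame of sender0 between 0.03 and 0.086 m or y of sender5 in the frame of sender0 between 0.03 and 0.086 m) and (y of sender1 in the frame of bay0 between -0.012 and 0.012 m or y of sender1 in the frame of bay1 between -0.012 and 0.012 m or y of sender1 in the frame of bay2 between -0.012 and 0.012 m or y of sender1 in the frame of bay3 between -0.012 and 0.012 m or y of sender1 in the frame of bay4 between -0.012 and 0.012 m or y of sender1 in the frame of bay5 between -0.012 and 0.012 m) and (y of sender1 in the frame of bay0 above -0.012 m or y of sender0 in the frame of sender1 between 0.03 and 0.086 m or y of sender2 in the frame of sender1 between 0.03 and 0.086 m or y of sender3 in the frame of sender1 between 0.03 and 0.086 m or y of sender4 in the frame of sender1 between 0.03 and 0.086 m or y of sender5 in the frame of sender1 between 0.03 and 0.086 m) and (y of sender2 in the frame of bay0 between -0.012 and 0.012 m or y of sender2 in the frame of bay1 between -0.012 and 0.012 m or y of sender2 in the frame of bay2 between -0.012 and 0.012 m or y of sender2 in the frame of bay3 between -0.012 and 0.012 m or y of sender2 in the frame of bay4 between -0.012 and 0.012 m or y of sender2 in the frame of bay5 between -0.012 and 0.012 m) and (y of sender2 in the frame of bay0 above -0.012 m or y of sender0 in the frame of sender2 between 0.03 and 0.086 m or y of sender1 in the frame of sender2 between 0.03 and 0.086 m or y of sender3 in the frame of sender2 between 0.03 and 0.086 m or y of sender4 in the frame of sender2 between 0.03 and 0.086 m or y of sender5 in the frame of sender2 between 0.03 and 0.086 m) and (y of sender3 in the frame of bay0 between -0.012 and 0.012 m or y of sender3 in the frame of bay1 between -0.012 and 0.012 m or y of sender3 in the frame of bay2 between -0.012 and 0.012 m or y of sender3 in the frame of bay3 between -0.012 and 0.012 m or y of sender3 in the frame of bay4 between -0.012 and 0.012 m or y of sender3 in the frame of bay5 between -0.012 and 0.012 m) and (y of sender3 in the frame of bay0 above -0.012 m or y of sender0 in the frame of sender3 between 0.03 and 0.086 m or y of sender1 in the frame of sender3 between 0.03 and 0.086 m or y of sender2 in the frame of sender3 between 0.03 and 0.086 m or y of sender4 in the frame of sender3 between 0.03 and 0.086 m or y of sender5 in the frame of sender3 between 0.03 and 0.086 m) and (y of sender4 in the frame of bay0 between -0.012 and 0.012 m or y of sender4 in the frame of bay1 between -0.012 and 0.012 m or y of sender4 in the frame of bay2 between -0.012 and 0.012 m or y of sender4 in the frame of bay3 between -0.012 and 0.012 m or y of sender4 in the frame of bay4 between -0.012 and 0.012 m or y of sender4 in the frame of bay5 between -0.012 and 0.012 m) and (y of sender4 in the frame of bay0 above -0.012 m or y of sender0 in the frame of sender4 between 0.03 and 0.086 m or y of sender1 in the frame of sender4 between 0.03 and 0.086 m or y of sender2 in the frame of sender4 between 0.03 and 0.086 m or y of sender3 in the frame of sender4 between 0.03 and 0.086 m or y of sender5 in the frame of sender4 between 0.03 and 0.086 m) and (y of sender5 in the frame of bay0 between -0.012 and 0.012 m or y of sender5 in the frame of bay1 between -0.012 and 0.012 m or y of sender5 in the frame of bay2 between -0.012 and 0.012 m or y of sender5 in the frame of bay3 between -0.012 and 0.012 m or y of sender5 in the frame of bay4 between -0.012 and 0.012 m or y of sender5 in the frame of bay5 between -0.012 and 0.012 m) and (y of sender5 in the frame of bay0 above -0.012 m or y of sender0 in the frame of sender5 between 0.03 and 0.086 m or y of sender1 in the frame of sender5 between 0.03 and 0.086 m or y of sender2 in the frame of sender5 between 0.03 and 0.086 m or y of sender3 in the frame of sender5 between 0.03 and 0.086 m or y of sender4 in the frame of sender5 between 0.03 and 0.086 m) and value of joint plunger below 0.004 m), for 0.2 s.
3. the plunger is pressed to its stop again to close the batch (value of joint plunger above 0.0135 m), for 0.1 s.
At the end, for the whole second after the job is handed in: Every sender present lies flat and at rest on the shelf with its origin within 14 mm (in depth) and 12 mm (sideways) of a bay's point, square to the shelf within 0.17 rad, nose away from the robot, the bays filled from the end cheek on with none skipped; the plunger is up again (within 4 mm) (all of step 2 and linear speed of each of sender0, sender1, sender2, sender3, sender4, sender5 below 0.02 m/s); the robot touches nothing.
It fails at once if a sender is gripped or pushed by the fingers with more than 80 N in all (contact force between the fingers and sender0 above 80 N or contact force between the fingers and sender1 above 80 N or contact force between the fingers and sender2 above 80 N or contact force between the fingers and sender3 above 80 N or contact force between the fingers and sender4 above 80 N or contact force between the fingers and sender5 above 80 N).
It fails at once if a sender is let fall from more than about 35 mm above the shelf top ((height (world z) of sender0 above 0.085 m and contact force between the fingers and sender0 below 0.2 N and linear speed of sender0 above 0.4 m/s) or (height (world z) of sender1 above 0.085 m and contact force between the fingers and sender1 below 0.2 N and linear speed of sender1 above 0.4 m/s) or (height (world z) of sender2 above 0.085 m and contact force between the fingers and sender2 below 0.2 N and linear speed of sender2 above 0.4 m/s) or (height (world z) of sender3 above 0.085 m and contact force between the fingers and sender3 below 0.2 N and linear speed of sender3 above 0.4 m/s) or (height (world z) of sender4 above 0.085 m and contact force between the fingers and sender4 below 0.2 N and linear speed of sender4 above 0.4 m/s) or (height (world z) of sender5 above 0.085 m and contact force between the fingers and sender5 below 0.2 N and linear speed of sender5 above 0.4 m/s)).
It fails at once if the hub is moved more than 30 mm (distance of hub from where it was at the start of the episode above 0.03 m).
It fails at once if the boot is moved more than 30 mm (distance of boot from where it was at the start of the episode above 0.03 m).
Of sender0, sender1, sender2, sender3, sender4, sender5 only 4 to 6 are there at a start; the rules pass over those that are not, and their reading is None.
At some moment in a run one of sender0, sender1, sender2, sender3, sender4, sender5 may be knocked a few centimetres aside while the robot is not near it.
It also fails if it takes over 210 s, if anything falls off the work surface, if the arm or the gripper's body presses on something with over 40 N, if the wrist force passes 120 N, or if a joint passes its speed limit or range.

ROBOT

A 6-joint arm with a two-finger parallel gripper is mounted at the origin on the work surface. World frame = base frame: x ahead of the robot, y to its left, z up, the work surface at z = 0. Lengths are in m, angles in rad, forces in N, time in s.
With the tool pointing down it reaches from about 0.375 to 0.925 m from the base axis. Payload 5.7 kg.
Tool frame: the origin (TCP) lies at the very end of the fingers, on their centre line; the grasp point (between the pads) lies 19 mm behind it; z points along the fingers, y is the direction in which the jaws open and shut (so a half turn about z gives the same grasp; the last joint's range is limited). The gripper opens to 88 mm and grips with 3 to 60 N. Pads are 20 mm wide; open, the fingers measure 115 mm over their backs; the gripper's body (75 mm by 178 mm) begins 61 mm behind the grasp point.
Start: joints at [-1.33, 0.359, 1.51, -0, 1.272, -0.115], TCP at [0.209, -0.562, 0.223] pointing down, gripper open.
Joint ranges: [-2.97, 2.97], [-1.01, 2.36], [0.21, 2.38], [-0.96, 4.11], [0.2, 2.71], [-2.98, 2.98]. Speed limits (rad/s): [2.39, 2.39, 3.14, 3.14, 3.14, 3.14].

INTERFACE

Orientations are given as a unit quaternion [w, x, y, z].
In Python, from bench import ctrl gives the robot as it stands. The module is installed in compiled form; this text tells all that it offers.
- The arm moves only by the tool play_rows, never from a script. Its argument "plan" is a list of rows, each an object of numbers: "grip": the opening, from -1 (shut) to 1 (fully open), so that 0 is half open; "tx", "ty", "tz": the shift along the tool's x, y, z in m; "roll": the turn about the tool's z in rad. A call has exactly 8 rows; each row shifts and turns the commanded pose from where the row before left it, along the tool's axes as they then stand; what a row does not reach is not made up. A row lasts 1/10 s, in which the tool goes at most 50 mm and 8.59 degrees, less where a joint would pass 70% of its speed; a pose out of reach is approached as far as the arm can. A call with a gripper value outside its range is refused whole. The fingers move at their own pace and stop on an object; "newtons" is the grip in N (left out, the last holds). Time passes only in rows, so rows that do not move let the fingers close, or fill a call up. It gives the time, the measured TCP pose, the force and the opening at its end, in the units of the state.
- ctrl.read_state(): the state, without advancing time (a new reading comes with each control period).
- ctrl.grab_frame(name): name is "scene" or "top" or "wrist"; returns a dict with "pixels" (420x560x3 uint8, red, green, blue), "camera_matrix" (3x3 intrinsics, pixels), "k1" (the pictures are not rectified: a ray, as slopes to the right and down, at radius r is drawn at 1 + k1 r^2 times it, then the intrinsics apply), "extrinsics" (4x4, takes a point from world to camera coordinates); the wrist camera has in their place "hand_eye" (4x4, takes a point from camera to tool coordinates, whose origin is the TCP and whose axes are the flange's). Camera axes: x right, y down, z forward; pixel columns grow to the right and rows downward; lengths in m; the calibration is good to about 2 mm. A picture is of the moment at which its call begins: read the wrist's pose just before it. There is no depth.
- ctrl.sign_off(): hands the job in, once; it reports no verdict.
The state is a dict: "time": time; "q": joint angles; "qvel": joint speeds; "tau": joint torques, N m; "ee_pos": TCP position; "tcp_rot": TCP orientation; "contact_force": force on the tool from outside, world axes, zero at the start; "wrist_torque": the same for the moment, N m; "gripper_width": opening from 0.0 (shut) to 1.0 (fully open).
Only numpy, scipy, OpenCV 4.12 (cv2) and the standard library are available. Lean on these libraries where they do the work, as an engineer would, in place of code of your own. Each camera call takes 0.05 s, during which the arm holds its last target.

## Working session

There is one attempt and no reset: what is moved stays moved. The work goes in short steps, Python scripts to look and compute and a tool call to move; the robot and the scene stay as the last step left them, time stands still between calls to the robot, and variables do not carry over. Pictures are saved under pics/ and viewed, and the job is handed in when it is done.

Besides the shell and the picture viewer there is one more tool, called after "Emit:" as a command line: name --argument value ..., lists and objects as JSON in quotes. play_rows: Moves the arm, as the interface text tells. Its arguments: {"type":"object","properties":{"plan":{"type":"array"},"newtons":{"type":"number"}},"required":["plan"]}

```bash
mkdir -p pics; ls; cat > h.py <<'E'
from bench import ctrl
import numpy as np, cv2
def grab(name,out):
    s=ctrl.read_state(); f=ctrl.grab_frame(name)
    cv2.imwrite('pics/'+out+'.png',f['pixels'][:,:,::-1])
    np.savez('pics/'+out+'.npz',s_pos=s['ee_pos'],s_rot=s['tcp_rot'],**{k:np.array(v) for k,v in f.items()})
    return f,s
E
python3 - <<'E'
from h import *
for n in ('scene','top','wrist'):
    f,s=grab(n,n+'0'); print(n,{k:np.round(v,4).tolist() for k,v in f.items() if k!='pixels'})
print(s)
E
```

```text
pics
scene {'camera_matrix': [[406.9675, 0.0, 276.2835], [0.0, 406.9675, 205.1987], [0.0, 0.0, 1.0]], 'k1': -0.0228, 'extrinsics': [[0.8697, 0.4934, 0.0166, -0.5092], [0.3164, -0.5312, -0.786, -0.0972], [-0.379, 0.6888, -0.618, 1.2841], [0.0, 0.0, 0.0, 1.0]]}
top {'camera_matrix': [[397.8702, 0.0, 269.9399], [0.0, 397.8702, 210.3906], [0.0, 0.0, 1.0]], 'k1': -0.0728, 'extrinsics': [[0.0196, -0.9996, 0.0181, -0.0482], [-0.9978, -0.0207, -0.0634, 0.582], [0.0638, -0.0168, -0.9978, 1.0935], [0.0, 0.0, 0.0, 1.0]]}
wrist {'camera_matrix': [[306.9925, 0.0, 275.5838], [0.0, 306.9925, 209.8864], [0.0, 0.0, 1.0]], 'k1': -0.0116, 'hand_eye': [[0.0006, -0.967, -0.2548, 0.0685], [1.0, 0.0006, 0.0001, -0.0009], [0.0001, -0.2548, 0.967, -0.1626], [0.0, 0.0, 0.0, 1.0]]}
{'time': 0.1, 'q': array([-1.33011991e+00,  3.59424426e-01,  1.51130153e+00, -1.39072865e-05,
        1.27248308e+00, -1.15074199e-01]), 'qvel': array([-0.00111688, -0.00014529, -0.00140701,  0.00117017,  0.00256561,
       -0.00075075]), 'tau': array([ 2.01337939e-04, -5.16355348e+01, -2.71408492e+01,  6.77604438e-02,
        2.77567841e-02, -3.10774408e-05]), 'ee_pos': array([ 0.20883378, -0.56183861,  0.22190736]), 'tcp_rot': array([-8.06181917e-04,  9.84221171e-01,  1.76940764e-01, -5.73537799e-05]), 'contact_force': array([-0.41428606, -0.42007845, -0.10547276]), 'wrist_torque': array([-0.01422603,  0.00044733,  0.017877  ]), 'gripper_width': 1.000472600999785}
```

View pics/top0.png

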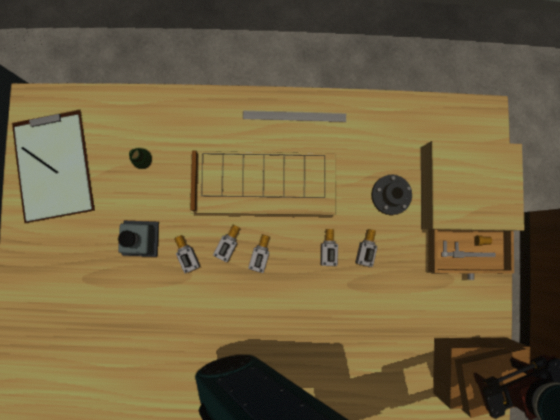

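View pics/scene0.png

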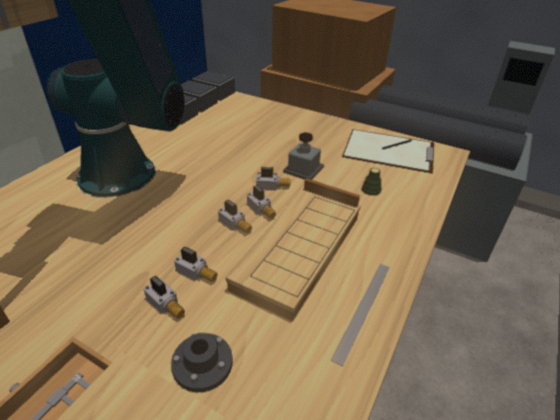

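View pics/wrist0.png

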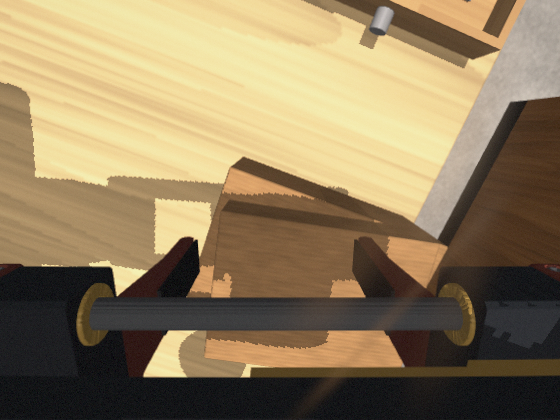

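The top view shows five senders in front of the shelf at about (187,254), (228,243), (260,253), (330,248) and (368,248). The recorder's plunger head is at (127,239), the boot at (140,158), the hub at (392,194), and the shelf spans (195..335, 152..215) with its cheek on the left. Next, enlarged crops.

```bash
python3 - <<'E'
import cv2
im=cv2.imread('pics/top0.png')
def crop(x0,y0,x1,y1,s,n):
    cv2.imwrite('pics/'+n+'.png',cv2.resize(im[y0:y1,x0:x1],None,fx=s,fy=s,interpolation=cv2.INTER_CUBIC))
crop(160,140,350,225,4.2,'c_shelf')
crop(105,215,285,285,4.4,'c_left')
crop(220,215,400,285,4.4,'c_right')
E
```

```text
(no output)
```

View pics/c_shelf.png

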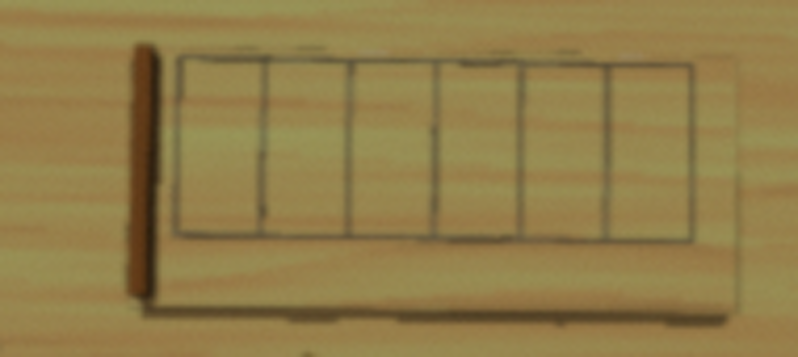

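View pics/c_left.png

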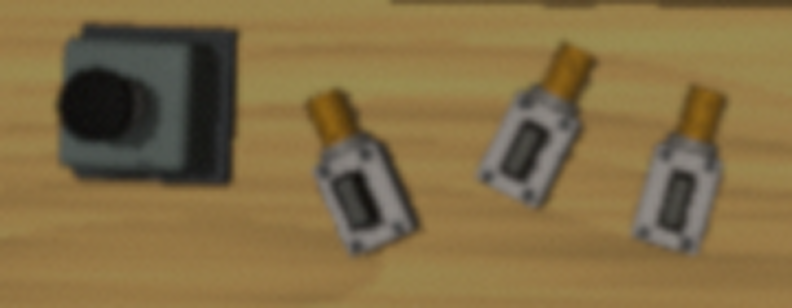

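View pics/c_right.png

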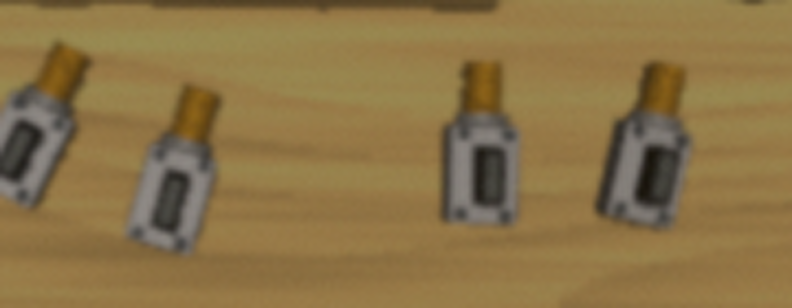

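```bash
cat >> h.py <<'E'
from scipy.spatial.transform import Rotation as Rot
from scipy.optimize import least_squares
def quatR(q): return Rot.from_quat([q[1],q[2],q[3],q[0]]).as_matrix()
def camof(d):
    if 'hand_eye' in d:
        T=np.eye(4);T[:3,:3]=quatR(d['s_rot']);T[:3,3]=d['s_pos']
        E=np.linalg.inv(T@np.array(d['hand_eye']))
    else: E=np.array(d['extrinsics'])
    return np.array(d['camera_matrix']),float(d['k1']),E
def load(n): return camof(np.load('pics/'+n+'.npz'))
def proj(P,c):
    K,k,E=c; P=np.atleast_2d(P); p=P@E[:3,:3].T+E[:3,3]; s=p[:,:2]/p[:,2:]
    r2=(s**2).sum(1,keepdims=True); s=s*(1+k*r2)
    return s@K[:2,:2].T+K[:2,2]
def back(uv,z,c):
    K,k,E=c; uv=np.atleast_2d(np.array(uv,float)); d=(uv-K[:2,2])/np.array([K[0,0],K[1,1]])
    s=d.copy()
    for _ in range(20): s=d/(1+k*(s**2).sum(1,keepdims=True))
    R=E[:3,:3];C=-R.T@E[:3,3]; r=np.c_[s,np.ones(len(s))]@R
    return C+r*((z-C[2])/r[:,2])[:,None]
def cp(pts,x0,y0,s): return np.array([x0,y0])+(np.array(pts,float)+.5)/s-.5
def fit2d(model,pts):
    f=lambda v:(np.c_[model[:,0]*np.cos(v[2])-model[:,1]*np.sin(v[2])+v[0],model[:,0]*np.sin(v[2])+model[:,1]*np.cos(v[2])+v[1]]-pts).ravel()
    m=pts.mean(0); r=least_squares(f,[m[0],m[1],0]); return r.x,f(r.x)
E
python3 - <<'E'
from h import *
c=load('top0')
# shelf outline far-left, far-right, near-right, near-left
w=back(cp([(180,57),(692,66),(692,240),(176,236)],160,140,4.2),0.05,c)[:,:2]
print(np.round(w,4)); print([np.linalg.norm(w[i]-w[(i+1)%4]).round(4) for i in range(4)])
m=np.array([(.058,.168),(.058,-.168),(-.058,-.168),(-.058,.168)])
v,r=fit2d(m,w); print('outline',v.round(4),r.round(4))
# check cheek top corners z=.086; near edge top
print('cheek top', back(cp([(137,45),(128,295)],160,140,4.2),.086,c).round(4))
print('plunger',back(cp([(97,105)],105,215,4.4),.126,c).round(4))
for n,o in {'S1':((355,201),(328,98),105),'S2':((525,152),(572,50),105),'S3':((677,203),(706,93),105),'S4':((489,176),(482,67),220),'S5':((660,176),(663,69),220)}.items() if 0 else [('S1',((357,201),(325,98),105)),('S2',((525,152),(575,48),105)),('S3',((678,203),(707,93),105)),('S4',((490,177),(482,66),220)),('S5',((660,176),(664,68),220))]:
    pc=back(cp([o[0]],o[2],215,4.4),.066,c)[0]; pn=back(cp([o[1]],o[2],215,4.4),.03 if 0 else .024,c)[0]
    d=pn-pc; print(n,pc[:2].round(4),'yaw',np.arctan2(d[1],d[0]).round(3),'len',np.hypot(*d[:2]).round(4))
E
```

```text
[[ 0.7343  0.1523]
 [ 0.7361 -0.183 ]
 [ 0.6213 -0.184 ]
 [ 0.6168  0.151 ]]
[np.float64(0.3353), np.float64(0.1147), np.float64(0.3351), np.float64(0.1175)]
outline [ 0.6771 -0.0159  0.0094] [-0.0008  0.0003  0.0006 -0.0004 -0.0006 -0.0004  0.0008  0.0005]
cheek top [[0.7341 0.1741 0.086 ]
 [0.5757 0.1743 0.086 ]]
plunger [[0.4975 0.3255 0.126 ]]
S1 [0.4424 0.1855] yaw 0.457 len 0.0684
S2 [0.474  0.0847] yaw -0.38 len 0.0694
S3 [ 0.4452 -0.0084] yaw -0.242 len 0.0687
S4 [ 0.4643 -0.2011] yaw -0.02 len 0.0681
S5 [ 0.4665 -0.3056] yaw -0.2 len 0.0681
```

```bash
cat >> h.py <<'E'
SH=(0.6771,-0.0159,0.0094)
def bay(i):
    x,y=-.02,.14-.056*i; c,s=np.cos(SH[2]),np.sin(SH[2]); return np.array([SH[0]+c*x-s*y,SH[1]+s*x+c*y])
def draw(im,c,s,pts,z,v,col,close=True):
    pts=np.array(pts,float); a=v[2]; X=v[0]+np.cos(a)*pts[:,0]-np.sin(a)*pts[:,1]; Y=v[1]+np.sin(a)*pts[:,0]+np.cos(a)*pts[:,1]
    p=proj(np.c_[X,Y,np.full(len(X),0)+z],c); q=np.round(((p+.5)*s-.5)*16).astype(int)
    cv2.polylines(im,[q.reshape(-1,1,2)],close,col,1,cv2.LINE_AA,4)
def box(lx,ly): return [(lx/2,ly/2),(lx/2,-ly/2),(-lx/2,-ly/2),(-lx/2,ly/2)]
def drawsender(im,c,s,v,z0=0):
    draw(im,c,s,box(.062,.044),z0+.036,v,(0,255,0)); draw(im,c,s,box(.036,.016),z0+.066,v,(0,0,255))
    draw(im,c,s,[(.031,0),(.071,0)],z0+.018,v,(255,0,255),False)
def overlay(n,s,crop,out,send,z0=0,shelf=True):
    im=cv2.imread('pics/'+n+'.png'); c=load(n); im=cv2.resize(im,None,fx=s,fy=s,interpolation=cv2.INTER_CUBIC)
    for v in send: drawsender(im,c,s,v,z0)
    if shelf:
        for i in range(6):
            b=bay(i); draw(im,c,s,box(.116,.056),.05,(b[0]+.02,b[1],SH[2]),(255,255,0)); 
    x0,y0,x1,y1=[int(k*s) for k in crop]; cv2.imwrite('pics/'+out+'.png',im[y0:y1,x0:x1])
E
python3 - <<'E'
from h import *
S=[(.4424,.1855,.457),(.474,.0847,-.38),(.4452,-.0084,-.242),(.4643,-.2011,-.02),(.4665,-.3056,-.2)]
overlay('top0',3,(150,140,410,290),'o_top',S)
overlay('scene0',3,(130,120,380,320),'o_sc',S)
E
```

```text
(no output)
```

View pics/o_top.png

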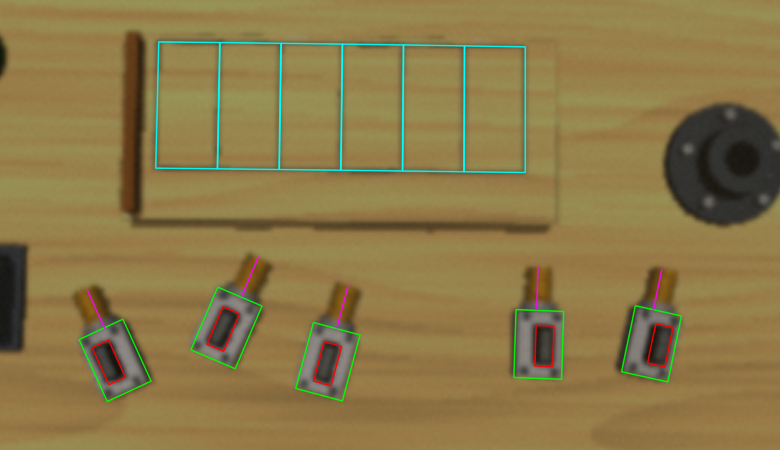

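View pics/o_sc.png

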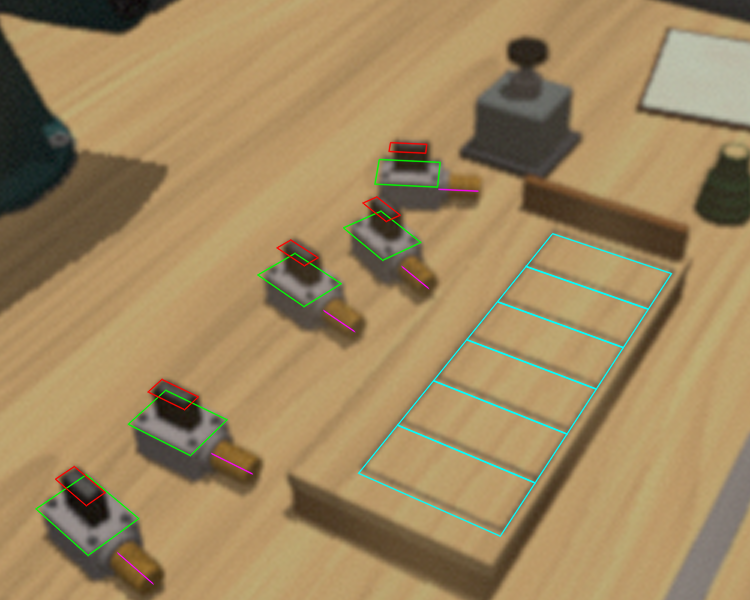

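```bash
cat >> h.py <<'E'
def st():
    s=ctrl.read_state(); R=quatR(s['tcp_rot']); yaw=np.arctan2(R[1,0],R[0,0]); return s,R,yaw
def to(x=None,y=None,z=None,yaw=None,yawaxes=None):
    s,R,y0=st(); p=s['ee_pos']; t=np.array([p[i] if v is None else v for i,v in enumerate((x,y,z))])
    d=R.T@(t-p); print('t',round(s['time'],2),'pos',p.round(4),'yaw',y0.round(4),'tilt',np.arccos(-R[2,2]).round(4),'w',round(s['gripper_width']*88,1),'F',s['contact_force'].round(1))
    print('  tool delta',d.round(4),'roll',None if yaw is None else round(y0-yaw,4), '' if yaw is None else '')
    if yaw is not None:
        c,sn=np.cos(yaw),np.sin(yaw); dd=t-p; print('  if rolled first: tx %.4f ty %.4f tz %.4f'%(dd[0]*c+dd[1]*sn,dd[0]*sn-dd[1]*c,-dd[2]))
E
python3 - <<'E'
from h import *
to(.55,-.3,.26); to(.4975,.3255,.2)
E
```

```text
t 0.15 pos [ 0.2089 -0.5619  0.222 ] yaw 0.3558 tilt 0.0014 w 88.2 F [ 0.1  0.2 -0.3]
  tool delta [ 0.411  -0.1267 -0.0377] roll None 
t 0.15 pos [ 0.2089 -0.5619  0.222 ] yaw 0.3558 tilt 0.0014 w 88.2 F [ 0.1  0.2 -0.3]
  tool delta [ 0.5797 -0.7312  0.0231] roll None
```

Emit:
play_rows --plan '[{"grip": -1,"tx": 0.02,"ty": -0.02,"tz": -0.01,"roll": 0},{"grip": -1,"tx": 0.04,"ty": -0.025,"tz": -0.01,"roll": 0},{"grip": -1,"tx": 0.04,"ty": -0.025,"tz": -0.01,"roll": 0},{"grip": -1,"tx": 0.04,"ty": -0.025,"tz": 0,"roll": 0},{"grip": -1,"tx": 0.04,"ty": -0.025,"tz": 0,"roll": 0},{"grip": -1,"tx": 0.04,"ty": -0.025,"tz": 0,"roll": 0},{"grip": -1,"tx": 0.04,"ty": -0.025,"tz": 0,"roll": 0},{"grip": -1,"tx": 0.03,"ty": -0.03,"tz": 0,"roll": 0}]' --newtons 25

```text
time: 0.95
ee_pos: [0.4127, -0.2724, 0.2526]
tcp_rot: [0.0, 0.984, 0.177, 0.0]
contact_force: [-0.0, -0.8, -0.4]
gripper_width: 0.31
```

```bash
python3 -c "
from h import *
to(.4975,.3255,.2)"
```

```text
t 0.95 pos [ 0.4127 -0.2724  0.2526] yaw 0.3561 tilt 0.0008 w 27.3 F [-0.  -0.8 -0.4]
  tool delta [ 0.2879 -0.5308  0.0527] roll None
```

Emit:
play_rows --plan '[{"grip": -1,"tx": 0.022,"ty": -0.036,"tz": 0,"roll": 0},{"grip": -1,"tx": 0.022,"ty": -0.036,"tz": 0,"roll": 0},{"grip": -1,"tx": 0.022,"ty": -0.036,"tz": 0,"roll": 0},{"grip": -1,"tx": 0.022,"ty": -0.036,"tz": 0,"roll": 0},{"grip": -1,"tx": 0.022,"ty": -0.036,"tz": 0,"roll": 0},{"grip": -1,"tx": 0.022,"ty": -0.036,"tz": 0,"roll": 0},{"grip": -1,"tx": 0.022,"ty": -0.036,"tz": 0,"roll": 0},{"grip": -1,"tx": 0.022,"ty": -0.036,"tz": 0,"roll": 0}]'

```text
time: 1.75
ee_pos: [0.4757, 0.0591, 0.2526]
tcp_rot: [-0.0, 0.984, 0.177, -0.0]
contact_force: [1.2, -0.5, 0.1]
gripper_width: 0.001
```

```bash
python3 -c "
from h import *
to(.4975,.3255,.2)"
```

```text
t 1.75 pos [0.4757 0.0591 0.2526] yaw 0.3558 tilt 0.0 w 0.1 F [ 1.2 -0.5  0.1]
  tool delta [ 0.1133 -0.2421  0.0526] roll None
```

Emit:
play_rows --plan '[{"grip": -1,"tx": 0.016,"ty": -0.035,"tz": 0,"roll": 0},{"grip": -1,"tx": 0.016,"ty": -0.035,"tz": 0,"roll": 0},{"grip": -1,"tx": 0.016,"ty": -0.035,"tz": 0,"roll": 0},{"grip": -1,"tx": 0.016,"ty": -0.035,"tz": 0,"roll": 0},{"grip": -1,"tx": 0.016,"ty": -0.035,"tz": 0,"roll": 0},{"grip": -1,"tx": 0.016,"ty": -0.035,"tz": 0,"roll": 0},{"grip": -1,"tx": 0.017,"ty": -0.032,"tz": 0,"roll": 0},{"grip": -1,"tx": 0,"ty": 0,"tz": 0.0,"roll": 0}]'

```text
time: 2.55
ee_pos: [0.4976, 0.3276, 0.2523]
tcp_rot: [-0.001, 0.984, 0.179, 0.0]
contact_force: [-0.9, 0.1, 0.3]
gripper_width: 0.002
```

```bash
python3 -c "
from h import *
to(.4975,.3255,.13)
grab('wrist','w1')
c=load('w1');print(proj([[.4975,.3255,.126]],c), proj([[.4975+.022,.3255,.126],[.4975,.3255+.022,.126]],c))"
```

```text
t 2.55 pos [0.4976 0.3276 0.2523] yaw 0.3592 tilt 0.002 w 0.1 F [-0.9  0.1  0.3]
  tool delta [-0.001   0.0021  0.1223] roll None 
[[278.713025   203.23801678]] [[286.91581436 182.17328982]
 [257.31586429 195.39304624]]
```

View pics/w1.png

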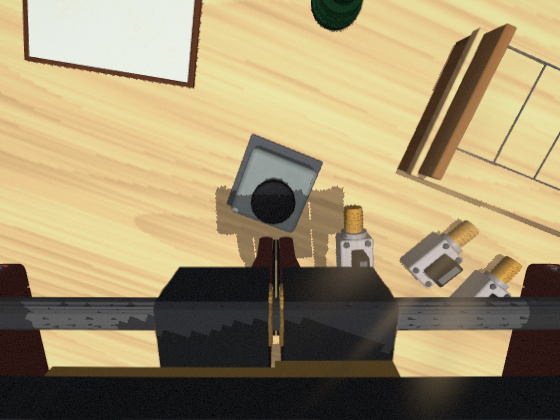

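The wrist picture shows the plunger head centred at about (273,202), some 5 mm to tool −y of my top-view estimate. I'll correct for that and press.

Emit:
play_rows --plan '[{"grip": -1,"tx": 0,"ty": -0.003,"tz": 0.02,"roll": 0},{"grip": -1,"tx": 0,"ty": 0,"tz": 0.03,"roll": 0},{"grip": -1,"tx": 0,"ty": 0,"tz": 0.03,"roll": 0},{"grip": -1,"tx": 0,"ty": 0,"tz": 0.03,"roll": 0},{"grip": -1,"tx": 0,"ty": 0,"tz": 0.015,"roll": 0},{"grip": -1,"tx": 0,"ty": 0,"tz": 0.005,"roll": 0},{"grip": -1,"tx": 0,"ty": 0,"tz": 0.005,"roll": 0},{"grip": -1,"tx": 0,"ty": 0,"tz": 0.004,"roll": 0}]'

```text
time: 3.4
ee_pos: [0.4952, 0.3246, 0.1143]
tcp_rot: [0.001, 0.984, 0.177, -0.001]
contact_force: [-4.7, -4.5, 7.7]
gripper_width: 0.008
```

```bash
python3 -c "
from h import *
to(.4975,.3255,.111)
grab('scene','s1')"
```

```text
t 3.4 pos [0.4952 0.3246 0.1143] yaw 0.3555 tilt 0.0031 w 0.7 F [-4.7 -4.5  7.7]
  tool delta [ 0.0025 -0.0001  0.0033] roll None
```

```bash
python3 -c "
import cv2
im=cv2.imread('pics/s1.png');cv2.imwrite('pics/s1c.png',cv2.resize(im[60:200,230:380],None,fx=4,fy=4,interpolation=cv2.INTER_CUBIC))"
```

```text
(no output)
```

View pics/s1c.png

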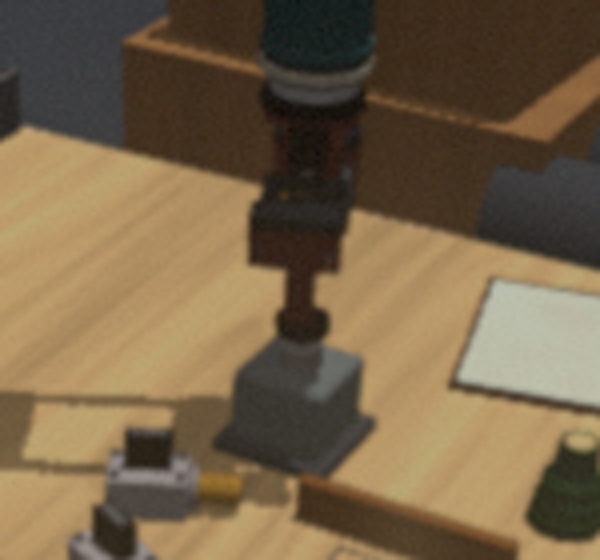

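Emit:
play_rows --plan '[{"grip": -1,"tx": 0,"ty": 0,"tz": 0.002,"roll": 0},{"grip": -1,"tx": 0,"ty": 0,"tz": 0.001,"roll": 0},{"grip": -1,"tx": 0,"ty": 0,"tz": 0.001,"roll": 0},{"grip": -1,"tx": 0,"ty": 0,"tz": 0,"roll": 0},{"grip": -1,"tx": 0,"ty": 0,"tz": 0,"roll": 0},{"grip": -1,"tx": 0,"ty": 0,"tz": 0,"roll": 0},{"grip": -1,"tx": 0,"ty": 0,"tz": 0,"roll": 0},{"grip": -1,"tx": 0,"ty": 0,"tz": 0,"roll": 0}]'

```text
time: 4.25
ee_pos: [0.4953, 0.3247, 0.1114]
tcp_rot: [0.001, 0.984, 0.177, -0.001]
contact_force: [-4.3, -3.9, 9.3]
gripper_width: 0.002
```

```bash
python3 -c "
from h import *
to(.4975,.3255,.111)"
```

```text
t 4.25 pos [0.4953 0.3247 0.1114] yaw 0.3555 tilt 0.0023 w 0.2 F [-4.3 -3.9  9.3]
  tool delta [ 0.0023 -0.      0.0004] roll None
```

Emit:
play_rows --plan '[{"grip": -1,"tx": 0,"ty": 0,"tz": 0.001,"roll": 0},{"grip": -1,"tx": 0,"ty": 0,"tz": 0.001,"roll": 0},{"grip": -1,"tx": 0,"ty": 0,"tz": 0.001,"roll": 0},{"grip": -1,"tx": 0,"ty": 0,"tz": 0.001,"roll": 0},{"grip": -1,"tx": 0,"ty": 0,"tz": 0,"roll": 0},{"grip": -1,"tx": 0,"ty": 0,"tz": 0,"roll": 0},{"grip": -1,"tx": 0,"ty": 0,"tz": 0,"roll": 0},{"grip": -1,"tx": 0,"ty": 0,"tz": 0,"roll": 0}]'

```text
time: 5.05
ee_pos: [0.4956, 0.3247, 0.111]
tcp_rot: [0.001, 0.984, 0.177, -0.0]
contact_force: [-13.6, -8.9, 38.5]
gripper_width: 0.006
```

Force rose from 9 to 38 N at z = 0.111, so the plunger is on its stop. I'll lift off, open the gripper and go above the first sender.

Emit:
play_rows --plan '[{"grip": -1,"tx": 0,"ty": 0,"tz": -0.01,"roll": 0},{"grip": -1,"tx": 0,"ty": 0,"tz": -0.02,"roll": 0},{"grip": -1,"tx": 0,"ty": 0,"tz": -0.04,"roll": 0},{"grip": -1,"tx": 0,"ty": 0,"tz": -0.04,"roll": 0},{"grip": 0,"tx": 0,"ty": 0,"tz": -0.03,"roll": 0},{"grip": 0,"tx": 0,"ty": 0,"tz": 0,"roll": -0.1},{"grip": 0,"tx": 0,"ty": 0.04,"tz": 0,"roll": 0},{"grip": 0,"tx": 0,"ty": 0.04,"tz": 0,"roll": 0}]'

```text
time: 5.85
ee_pos: [0.5321, 0.254, 0.2473]
tcp_rot: [-0.0, 0.974, 0.227, 0.001]
contact_force: [0.3, 0.7, 0.3]
gripper_width: 0.331
```

```bash
python3 -c "
from h import *
to(.4424,.1855,.22,.457)"
```

```text
t 5.85 pos [0.5321 0.254  0.2473] yaw 0.458 tilt 0.0025 w 29.2 F [0.3 0.7 0.3]
  tool delta [-0.1108  0.0218  0.027 ] roll 0.001 
  if rolled first: tx -0.1107 ty 0.0219 tz 0.0273
```

Emit:
play_rows --plan '[{"grip": 0,"tx": -0.03,"ty": 0.006,"tz": 0.01,"roll": 0},{"grip": 0,"tx": -0.03,"ty": 0.006,"tz": 0.01,"roll": 0},{"grip": 0,"tx": -0.03,"ty": 0.006,"tz": 0.01,"roll": 0},{"grip": 0,"tx": -0.021,"ty": 0.004,"tz": 0.01,"roll": 0},{"grip": 0,"tx": 0,"ty": 0,"tz": 0.01,"roll": 0},{"grip": 0,"tx": 0,"ty": 0,"tz": 0,"roll": 0},{"grip": 0,"tx": 0,"ty": 0,"tz": 0,"roll": 0},{"grip": 0,"tx": 0,"ty": 0,"tz": 0,"roll": 0}]'

```text
time: 6.65
ee_pos: [0.4432, 0.1866, 0.1964]
tcp_rot: [-0.0, 0.974, 0.226, 0.001]
contact_force: [0.1, 0.1, 0.2]
gripper_width: 0.502
```

```bash
python3 -c "
from h import *
to(.4424,.1855,.04,.457)
grab('wrist','w2')
overlay('w2',1.4,(0,0,560,420),'w2o',[(.4424,.1855,.457),(.474,.0847,-.38)])
grab('top','t2')"
```

```text
t 6.65 pos [0.4432 0.1866 0.1964] yaw 0.456 tilt 0.002 w 44.2 F [0.1 0.1 0.2]
  tool delta [-0.0015  0.0006  0.1564] roll -0.001 
  if rolled first: tx -0.0012 ty 0.0006 tz 0.1564
```

View pics/w2o.png

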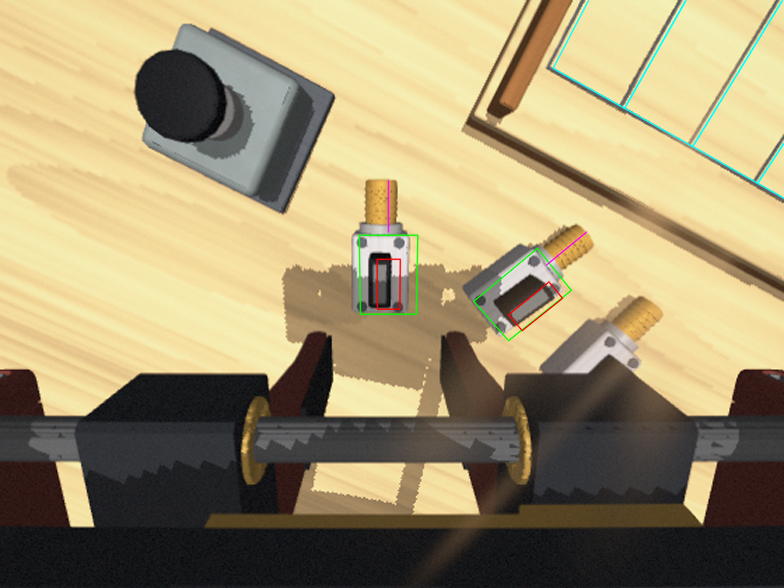

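```bash
python3 -c "
from h import *
overlay('w2',3,(320,0,560,150),'w2z',[])
overlay('w2',4,(220,110,410,260),'w2y',[])"
```

```text
(no output)
```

View pics/w2z.png

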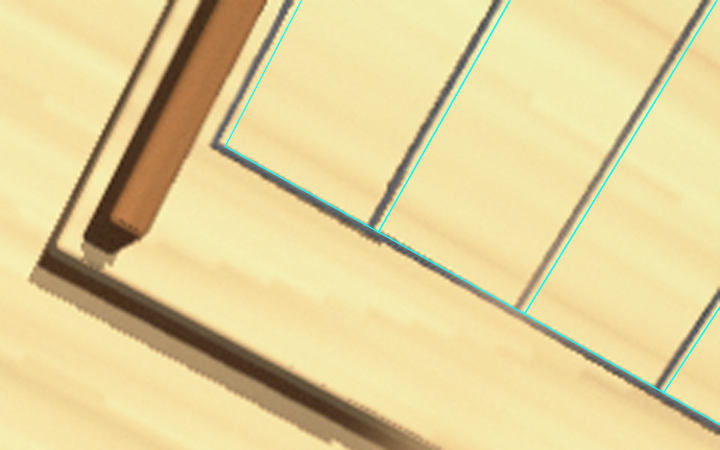

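View pics/w2y.png

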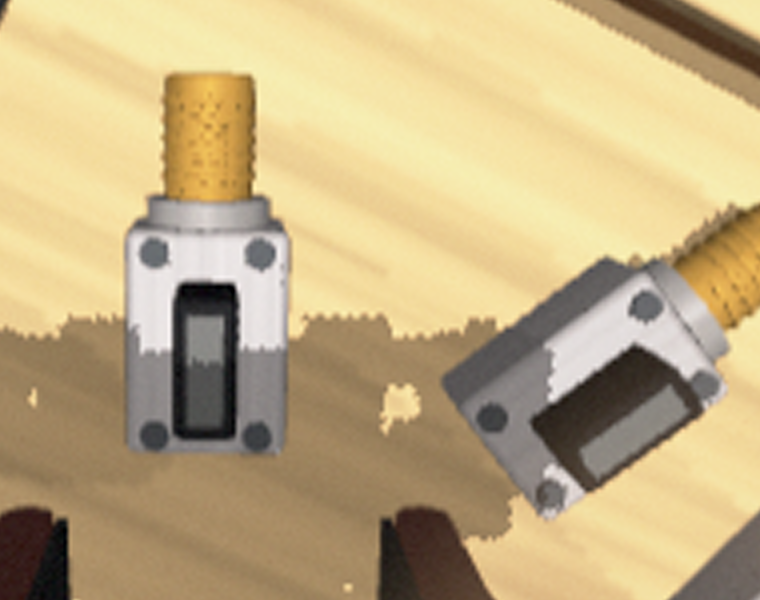

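```bash
python3 -c "
from h import *
c=load('w2')
pc=back(cp([(206,362)],220,110,4),.066,c)[0]
sc=back(cp([(154,251),(260,253),(257,436),(154,436)],220,110,4),.036,c); print('conn',pc.round(4),'screws mean',sc.mean(0).round(4))
f=sc[:2].mean(0)-sc[2:].mean(0); print('yaw',np.arctan2(f[1],f[0]))
sh=back(cp([(217,146),(374,235),(519,309),(660,390)],320,0,3),.05,c);print(sh.round(4))
b=bay(0);import math
print([ (bay(i)+[-.058+.02,.028]).round(4) for i in range(4)])
to(pc[0],pc[1],.04,.457)
"
```

```text
conn [0.4422 0.192  0.066 ] screws mean [0.44   0.1913 0.036 ]
yaw 0.4449531084051807
[[ 0.6165  0.1535  0.05  ]
 [ 0.6166  0.0959  0.05  ]
 [ 0.619   0.0417  0.05  ]
 [ 0.6192 -0.0153  0.05  ]]
[array([0.6178, 0.1519]), array([0.6183, 0.0959]), array([0.6188, 0.0399]), array([ 0.6194, -0.0161])]
t 6.75 pos [0.4427 0.1865 0.1961] yaw 0.4562 tilt 0.0012 w 44.3 F [ 0.8 -0.4  0.1]
  tool delta [ 0.0018 -0.0052  0.1561] roll -0.0008 
  if rolled first: tx 0.0020 ty -0.0052 tz 0.1561
```

The wrist view puts S1's connector 5 mm to tool −y of the top-view value. The wrist camera moves with the tool, so I trust it for the grasp and descend.

Emit:
play_rows --plan '[{"grip": 0,"tx": 0.001,"ty": -0.005,"tz": 0.01,"roll": 0.01},{"grip": 0,"tx": 0,"ty": 0,"tz": 0.035,"roll": 0},{"grip": 0,"tx": 0,"ty": 0,"tz": 0.04,"roll": 0},{"grip": 0,"tx": 0,"ty": 0,"tz": 0.04,"roll": 0},{"grip": 0,"tx": 0,"ty": 0,"tz": 0.02,"roll": 0},{"grip": 0,"tx": 0,"ty": 0,"tz": 0.01,"roll": 0},{"grip": 0,"tx": 0,"ty": 0,"tz": 0,"roll": 0},{"grip": 0,"tx": 0,"ty": 0,"tz": 0,"roll": 0}]'

```text
time: 7.55
ee_pos: [0.4409, 0.1913, 0.0412]
tcp_rot: [-0.0, 0.975, 0.221, 0.0]
contact_force: [-0.4, -0.2, 0.4]
gripper_width: 0.502
```

```bash
python3 -c "
from h import *
to(z=.04)
grab('wrist','w3')"
```

```text
t 7.55 pos [0.4409 0.1913 0.0412] yaw 0.4458 tilt 0.001 w 44.1 F [-0.4 -0.2  0.4]
  tool delta [-0.     -0.      0.0012] roll None
```

View pics/w3.png

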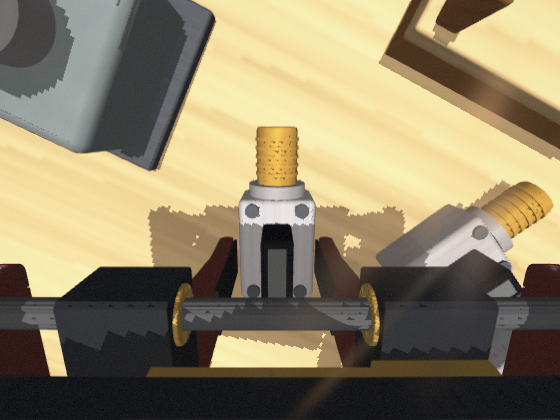

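The connector sits midway between the pads at about column 277. I'll close and lift.

Emit:
play_rows --plan '[{"grip": -1,"tx": 0,"ty": 0,"tz": 0,"roll": 0},{"grip": -1,"tx": 0,"ty": 0,"tz": 0,"roll": 0},{"grip": -1,"tx": 0,"ty": 0,"tz": 0,"roll": 0},{"grip": -1,"tx": 0,"ty": 0,"tz": 0,"roll": 0},{"grip": -1,"tx": 0,"ty": 0,"tz": 0,"roll": 0},{"grip": -1,"tx": 0,"ty": 0,"tz": -0.01,"roll": 0},{"grip": -1,"tx": 0,"ty": 0,"tz": -0.02,"roll": 0},{"grip": -1,"tx": 0,"ty": 0,"tz": -0.02,"roll": 0}]' --newtons 25

```text
time: 8.4
ee_pos: [0.4394, 0.1907, 0.0911]
tcp_rot: [-0.0, 0.975, 0.221, -0.001]
contact_force: [-0.1, 0.5, -3.5]
gripper_width: 0.181
```

```bash
python3 -c "
from h import *
b=bay(0);print(b)
to(b[0]-.06,b[1],.18,SH[2])"
```

```text
[0.6557849  0.12390582]
t 8.4 pos [0.4394 0.1907 0.0911] yaw 0.4458 tilt 0.0022 w 15.9 F [-0.1  0.5 -3.5]
  tool delta [ 0.1122  0.1276 -0.0892] roll 0.4364 
  if rolled first: tx 0.1558 ty 0.0682 tz -0.0889
```

Emit:
play_rows --plan '[{"grip": -1,"tx": 0,"ty": 0,"tz": -0.04,"roll": 0},{"grip": -1,"tx": 0,"ty": 0,"tz": -0.04,"roll": 0},{"grip": -1,"tx": 0,"ty": 0,"tz": -0.01,"roll": 0.11},{"grip": -1,"tx": 0,"ty": 0,"tz": 0,"roll": 0.11},{"grip": -1,"tx": 0,"ty": 0,"tz": 0,"roll": 0.11},{"grip": -1,"tx": 0,"ty": 0,"tz": 0,"roll": 0.106},{"grip": -1,"tx": 0.03,"ty": 0.02,"tz": 0,"roll": 0},{"grip": -1,"tx": 0.03,"ty": 0.02,"tz": 0,"roll": 0}]'

```text
time: 9.2
ee_pos: [0.5, 0.1514, 0.181]
tcp_rot: [-0.0, 1.0, 0.006, -0.001]
contact_force: [0.4, -0.4, -2.4]
gripper_width: 0.178
```

Emit:
play_rows --plan '[{"grip": -1,"tx": 0.03,"ty": 0.02,"tz": 0,"roll": 0},{"grip": -1,"tx": 0.03,"ty": 0.008,"tz": 0,"roll": 0},{"grip": -1,"tx": 0.03,"ty": 0,"tz": 0,"roll": 0},{"grip": -1,"tx": 0,"ty": 0,"tz": 0,"roll": 0},{"grip": -1,"tx": 0,"ty": 0,"tz": 0,"roll": 0},{"grip": -1,"tx": 0,"ty": 0,"tz": 0,"roll": 0},{"grip": -1,"tx": 0,"ty": 0,"tz": 0,"roll": 0},{"grip": -1,"tx": 0,"ty": 0,"tz": 0,"roll": 0}]'

```text
time: 10.0
ee_pos: [0.5899, 0.1246, 0.1808]
tcp_rot: [-0.0, 1.0, 0.005, -0.0]
contact_force: [0.0, -0.5, -3.5]
gripper_width: 0.182
```

```bash
python3 -c "
from h import *
b=bay(0)
to(b[0],b[1],.18,SH[2])
grab('wrist','w4')
s,R,y=st();p=s['ee_pos']
overlay('w4',1.4,(0,0,560,420),'w4o',[(p[0],p[1],y)],p[2]-.041)
"
```

```text
t 10.0 pos [0.5899 0.1246 0.1808] yaw 0.0103 tilt 0.0006 w 16.0 F [ 0.  -0.5 -3.5]
  tool delta [0.0658 0.0014 0.0008] roll 0.0009 
  if rolled first: tx 0.0658 ty 0.0013 tz 0.0008
```

View pics/w4o.png

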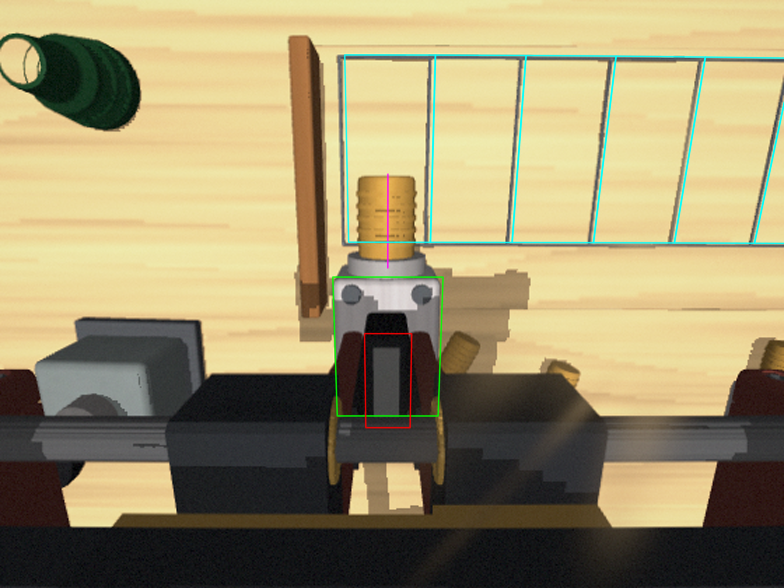

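```bash
python3 -c "
import cv2
im=cv2.imread('pics/w4.png');cv2.imwrite('pics/w4z.png',cv2.resize(im[20:190,220:480],None,fx=3,fy=3,interpolation=cv2.INTER_CUBIC))"
```

```text
(no output)
```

View pics/w4z.png

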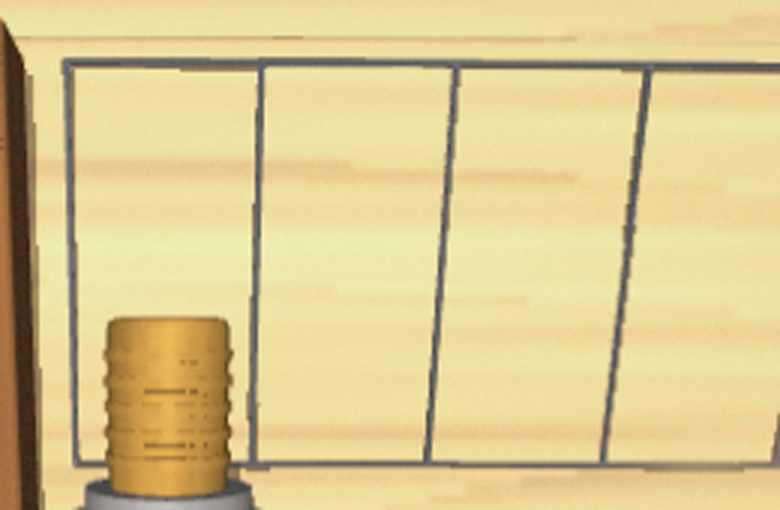

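```bash
python3 -c "
from h import *
c=load('w4')
px=[(67,63),(261,65),(455,68),(649,70),(76,464),(252,464),(428,465),(604,465)]
w=back(cp(px,220,20,3),.05,c)[:,:2]
m=np.array([(.058,.168-.056*i) for i in range(4)]+[(-.058,.168-.056*i) for i in range(4)])
v,r=fit2d(m,w);print(v,r.round(4))
"
```

```text
[ 0.67501657 -0.01312524  0.00845153] [-0.0004 -0.0004  0.     -0.0004  0.0005 -0.0002  0.0006  0.0002 -0.0001
 -0.0004 -0.0003 -0.0001 -0.0001  0.0003 -0.0003  0.0009]
```

```bash
sed -i 's/^SH=.*/SH=(0.6750,-0.0131,0.0085)/' h.py; python3 -c "
from h import *
for i in range(5): print(bay(i).round(4))
b=bay(0)
to(b[0],b[1],.0915,SH[2])"
```

```text
[0.6538 0.1267]
[0.6543 0.0707]
[0.6548 0.0147]
[ 0.6552 -0.0413]
[ 0.6557 -0.0973]
t 10.05 pos [0.5902 0.1246 0.1808] yaw 0.0102 tilt 0.0003 w 15.4 F [-0.1  0.4 -2.6]
  tool delta [ 0.0636 -0.0015  0.0893] roll 0.0017 
  if rolled first: tx 0.0636 ty -0.0016 tz 0.0893
```

Emit:
play_rows --plan '[{"grip": -1,"tx": 0.022,"ty": -0.001,"tz": 0,"roll": 0},{"grip": -1,"tx": 0.022,"ty": 0,"tz": 0,"roll": 0},{"grip": -1,"tx": 0.02,"ty": 0,"tz": 0,"roll": 0},{"grip": -1,"tx": 0,"ty": 0,"tz": 0.03,"roll": 0},{"grip": -1,"tx": 0,"ty": 0,"tz": 0.03,"roll": 0},{"grip": -1,"tx": 0,"ty": 0,"tz": 0.02,"roll": 0},{"grip": -1,"tx": 0,"ty": 0,"tz": 0.006,"roll": 0},{"grip": -1,"tx": 0,"ty": 0,"tz": 0,"roll": 0}]'

```text
time: 10.85
ee_pos: [0.6541, 0.126, 0.0939]
tcp_rot: [0.0, 1.0, 0.005, -0.001]
contact_force: [0.2, 0.0, -1.9]
gripper_width: 0.176
```

```bash
python3 -c "
from h import *
b=bay(0)
to(b[0],b[1],.0915,SH[2])
grab('wrist','w5')
s,R,y=st();p=s['ee_pos']
overlay('w5',1.4,(0,0,560,420),'w5o',[(p[0],p[1],y)],p[2]-.041)"
```

```text
t 10.85 pos [0.6541 0.126  0.0939] yaw 0.01 tilt 0.002 w 15.5 F [ 0.2  0.  -1.9]
  tool delta [-0.0003 -0.0007  0.0024] roll 0.0015 
  if rolled first: tx -0.0003 ty -0.0007 tz 0.0024
```

View pics/w5o.png

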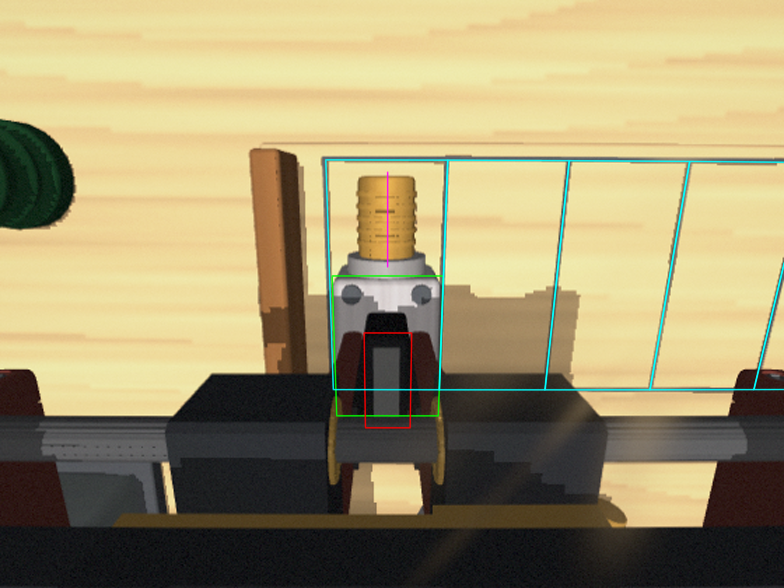

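Emit:
play_rows --plan '[{"grip": -1,"tx": 0,"ty": -0.0005,"tz": 0.001,"roll": 0},{"grip": -1,"tx": 0,"ty": 0,"tz": 0.001,"roll": 0},{"grip": -1,"tx": 0,"ty": 0,"tz": 0.001,"roll": 0},{"grip": -1,"tx": 0,"ty": 0,"tz": 0,"roll": 0},{"grip": -1,"tx": 0,"ty": 0,"tz": 0,"roll": 0},{"grip": -1,"tx": 0,"ty": 0,"tz": 0,"roll": 0},{"grip": -1,"tx": 0,"ty": 0,"tz": 0,"roll": 0},{"grip": -1,"tx": 0,"ty": 0,"tz": 0,"roll": 0}]'

```text
time: 11.7
ee_pos: [0.655, 0.1265, 0.0917]
tcp_rot: [-0.0, 1.0, 0.005, -0.0]
contact_force: [-0.2, -0.5, -2.0]
gripper_width: 0.183
```

Emit:
play_rows --plan '[{"grip": -1,"tx": 0,"ty": 0,"tz": 0.0005,"roll": 0},{"grip": -1,"tx": 0,"ty": 0,"tz": 0.0005,"roll": 0},{"grip": -1,"tx": 0,"ty": 0,"tz": 0.0005,"roll": 0},{"grip": -1,"tx": 0,"ty": 0,"tz": 0,"roll": 0},{"grip": -1,"tx": 0,"ty": 0,"tz": 0,"roll": 0},{"grip": -1,"tx": 0,"ty": 0,"tz": 0,"roll": 0},{"grip": -1,"tx": 0,"ty": 0,"tz": 0,"roll": 0},{"grip": -1,"tx": 0,"ty": 0,"tz": 0,"roll": 0}]'

```text
time: 12.5
ee_pos: [0.655, 0.1265, 0.0911]
tcp_rot: [-0.0, 1.0, 0.005, 0.0]
contact_force: [-2.8, -2.0, 5.2]
gripper_width: 0.178
```

Contact: the force turned to +5 N. I'll open partway, because the fingers have to stay clear of neighbouring connectors, then retreat up.

Emit:
play_rows --plan '[{"grip": -0.2,"tx": 0,"ty": 0,"tz": 0,"roll": 0},{"grip": -0.2,"tx": 0,"ty": 0,"tz": 0,"roll": 0},{"grip": -0.2,"tx": 0,"ty": 0,"tz": 0,"roll": 0},{"grip": -0.2,"tx": 0,"ty": 0,"tz": -0.01,"roll": 0},{"grip": -0.2,"tx": 0,"ty": 0,"tz": -0.02,"roll": 0},{"grip": -0.2,"tx": 0,"ty": 0,"tz": -0.03,"roll": 0},{"grip": 0,"tx": 0,"ty": 0,"tz": -0.04,"roll": 0},{"grip": 0,"tx": 0,"ty": 0,"tz": 0,"roll": 0}]'

```text
time: 13.3
ee_pos: [0.6591, 0.1269, 0.1971]
tcp_rot: [-0.001, 1.0, 0.005, 0.006]
contact_force: [0.5, -0.2, -0.8]
gripper_width: 0.496
```

```bash
python3 -c "
from h import *
grab('wrist','w6')
b=bay(0)
overlay('w6',1.4,(0,0,560,420),'w6o',[(b[0],b[1],SH[2])],.05)
to(.474,.091,.196,-.38)"
```

```text
t 13.35 pos [0.6576 0.1268 0.1943] yaw 0.0099 tilt 0.0074 w 43.9 F [ 0.1 -0.2 -0.3]
  tool delta [-0.1839  0.0339 -0.0031] roll 0.3899 
  if rolled first: tx -0.1572 ty 0.1013 tz -0.0017
```

View pics/w6o.png

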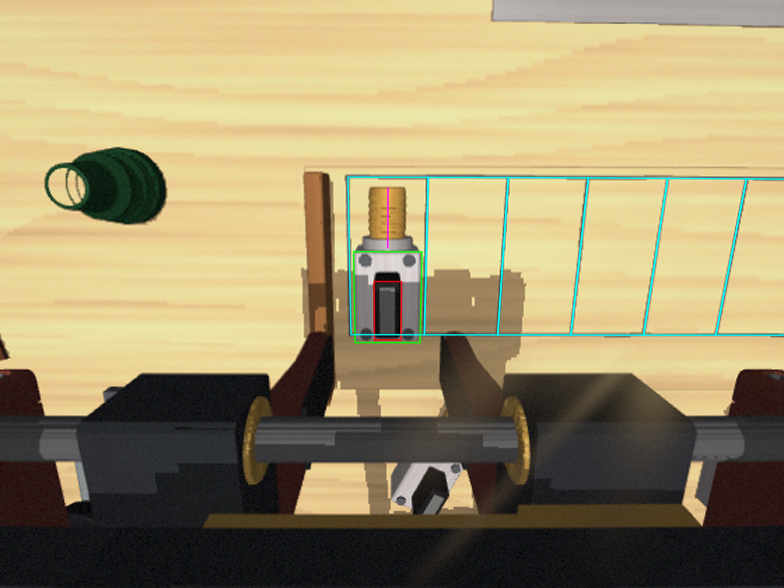

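Emit:
play_rows --plan '[{"grip": 0,"tx": -0.04,"ty": 0.008,"tz": 0,"roll": 0},{"grip": 0,"tx": -0.045,"ty": 0.009,"tz": 0,"roll": 0},{"grip": 0,"tx": -0.045,"ty": 0.009,"tz": 0,"roll": 0},{"grip": 0,"tx": -0.035,"ty": 0.008,"tz": 0,"roll": 0},{"grip": 0,"tx": -0.018,"ty": 0,"tz": 0,"roll": 0.13},{"grip": 0,"tx": 0,"ty": 0,"tz": 0,"roll": 0.13},{"grip": 0,"tx": 0,"ty": 0,"tz": 0,"roll": 0.13},{"grip": 0,"tx": 0,"ty": 0,"tz": 0,"roll": 0}]'

```text
time: 14.15
ee_pos: [0.4714, 0.0906, 0.1896]
tcp_rot: [0.0, 0.982, -0.19, -0.001]
contact_force: [-0.4, 0.4, -1.5]
gripper_width: 0.499
```

```bash
cat >> h.py <<'E'
def look(n,v,crop=(200,110,400,260)):
    s,f=None,None; grab('wrist',n); overlay(n,4,crop,n+'z',[v])
E
python3 -c "
from h import *
to(.474,.091,.196,-.38)
look('w7',(.474,.091,-.38))"
```

```text
t 14.15 pos [0.4714 0.0906 0.1896] yaw -0.3814 tilt 0.0014 w 43.9 F [-0.4  0.4 -1.5]
  tool delta [ 0.0022 -0.0013 -0.0064] roll -0.0014 
  if rolled first: tx 0.0023 ty -0.0013 tz -0.0064
```

View pics/w7z.png

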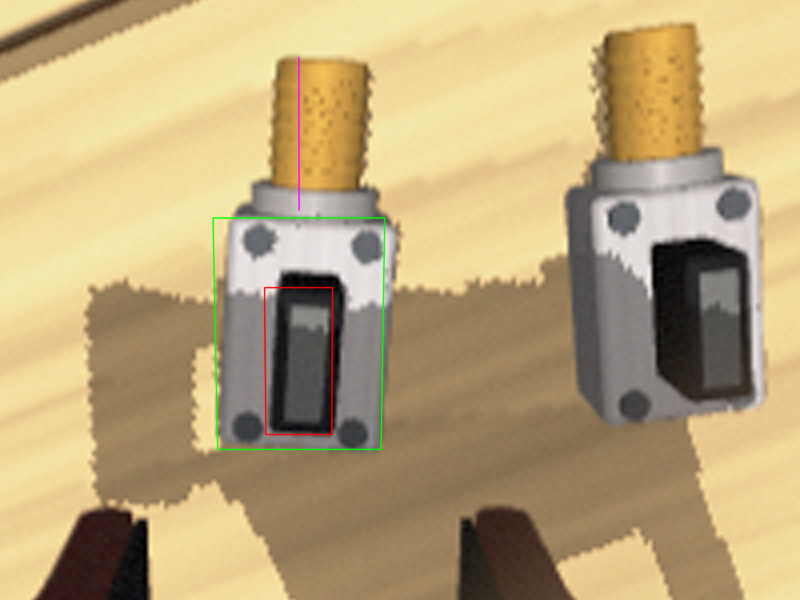

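```bash
cat >> h.py <<'E'
def meas(n,screws,conn,x0=200,y0=110):
    c=load(n); pc=back(cp([conn],x0,y0,4),.066,c)[0]; sc=back(cp(screws,x0,y0,4),.036,c)
    f=sc[:2].mean(0)-sc[2:].mean(0); yaw=np.arctan2(f[1],f[0]); m=sc.mean(0); print('conn',pc.round(4),'screws',m.round(4),'yaw',yaw.round(4))
    to((pc[0]+m[0])/2,(pc[1]+m[1])/2,.041,yaw)
E
python3 -c "
from h import *
meas('w7',[(259,240),(367,247),(352,433),(248,427)],(308,354))"
```

```text
conn [0.4749 0.0881 0.066 ] screws [0.4726 0.0894 0.036 ] yaw -0.4485
t 14.2 pos [0.4717 0.0906 0.1896] yaw -0.3775 tilt 0.0013 w 44.1 F [ 0.6  0.2 -0.1]
  tool delta [0.0028 0.0009 0.1486] roll 0.071 
  if rolled first: tx 0.0027 ty 0.0008 tz 0.1486
```

Emit:
play_rows --plan '[{"grip": 0,"tx": 0.0025,"ty": 0.001,"tz": 0.01,"roll": 0},{"grip": 0,"tx": 0,"ty": 0,"tz": 0.02,"roll": 0.07},{"grip": 0,"tx": 0,"ty": 0,"tz": 0.04,"roll": 0},{"grip": 0,"tx": 0,"ty": 0,"tz": 0.04,"roll": 0},{"grip": 0,"tx": 0,"ty": 0,"tz": 0.025,"roll": 0},{"grip": 0,"tx": 0,"ty": 0,"tz": 0.0135,"roll": 0},{"grip": 0,"tx": 0,"ty": 0,"tz": 0,"roll": 0},{"grip": 0,"tx": 0,"ty": 0,"tz": 0,"roll": 0}]'

```text
time: 15.0
ee_pos: [0.4741, 0.0888, 0.0412]
tcp_rot: [0.0, 0.975, -0.223, -0.001]
contact_force: [0.9, -1.2, 0.3]
gripper_width: 0.501
```

```bash
python3 -c "
from h import *
to(z=.041); grab('wrist','w8')"
```

```text
t 15.0 pos [0.4741 0.0888 0.0412] yaw -0.449 tilt 0.0012 w 44.1 F [ 0.9 -1.2  0.3]
  tool delta [ 0.     -0.      0.0002] roll None
```

View pics/w8.png

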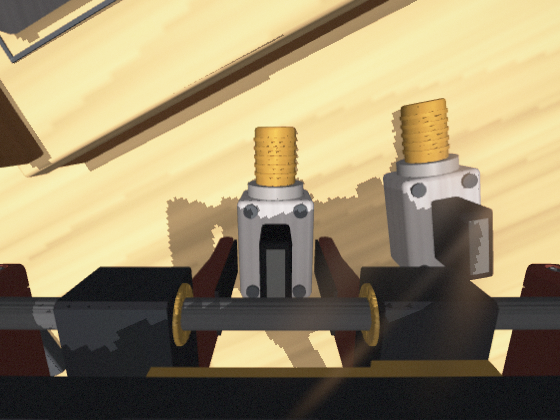

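S2 is centred between the pads (column 275). Closing and lifting.

Emit:
play_rows --plan '[{"grip": -1,"tx": 0,"ty": 0,"tz": 0,"roll": 0},{"grip": -1,"tx": 0,"ty": 0,"tz": 0,"roll": 0},{"grip": -1,"tx": 0,"ty": 0,"tz": 0,"roll": 0},{"grip": -1,"tx": 0,"ty": 0,"tz": 0,"roll": 0},{"grip": -1,"tx": 0,"ty": 0,"tz": -0.01,"roll": 0},{"grip": -1,"tx": 0,"ty": 0,"tz": -0.03,"roll": 0},{"grip": -1,"tx": 0,"ty": 0,"tz": -0.04,"roll": 0},{"grip": -1,"tx": 0,"ty": 0,"tz": -0.04,"roll": 0}]' --newtons 25

```text
time: 15.85
ee_pos: [0.4732, 0.0888, 0.163]
tcp_rot: [0.0, 0.975, -0.223, -0.001]
contact_force: [0.3, 0.9, -2.2]
gripper_width: 0.181
```

Emit:
play_rows --plan '[{"grip": -1,"tx": 0,"ty": 0,"tz": -0.02,"roll": 0},{"grip": -1,"tx": 0,"ty": 0,"tz": 0,"roll": -0.115},{"grip": -1,"tx": 0,"ty": 0,"tz": 0,"roll": -0.115},{"grip": -1,"tx": 0,"ty": 0,"tz": 0,"roll": -0.115},{"grip": -1,"tx": 0,"ty": 0,"tz": 0,"roll": -0.112},{"grip": -1,"tx": 0,"ty": 0,"tz": 0,"roll": 0},{"grip": -1,"tx": 0,"ty": 0,"tz": 0,"roll": 0},{"grip": -1,"tx": 0,"ty": 0,"tz": 0,"roll": 0}]'

```text
time: 16.65
ee_pos: [0.4741, 0.0888, 0.1818]
tcp_rot: [-0.0, 1.0, 0.002, -0.0]
contact_force: [-0.3, -0.6, -2.4]
gripper_width: 0.182
```

```bash
python3 -c "
from h import *
b=bay(1)
to(b[0],b[1],.095,SH[2])
s,R,y=st();p=s['ee_pos'];grab('wrist','w9')
overlay('w9',1.4,(0,0,560,420),'w9o',[(p[0],p[1],y)],p[2]-.041)"
```

```text
t 16.65 pos [0.4741 0.0888 0.1818] yaw 0.0046 tilt 0.0002 w 16.0 F [-0.3 -0.6 -2.4]
  tool delta [0.1802 0.0189 0.0868] roll -0.0039 
  if rolled first: tx 0.1801 ty 0.0196 tz 0.0868
```

View pics/w9o.png

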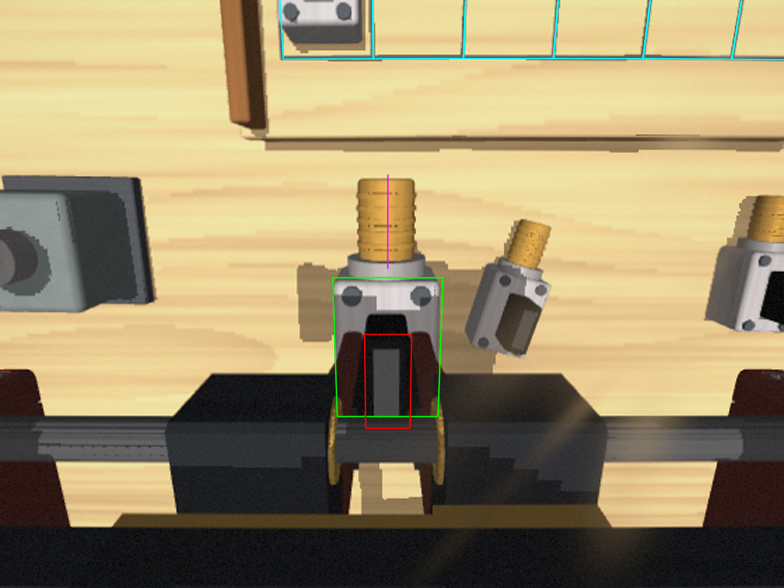

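Emit:
play_rows --plan '[{"grip": -1,"tx": 0.03,"ty": 0.004,"tz": 0,"roll": -0.004},{"grip": -1,"tx": 0.04,"ty": 0.004,"tz": 0,"roll": 0},{"grip": -1,"tx": 0.04,"ty": 0.004,"tz": 0,"roll": 0},{"grip": -1,"tx": 0.04,"ty": 0.004,"tz": 0,"roll": 0},{"grip": -1,"tx": 0.03,"ty": 0.003,"tz": 0,"roll": 0},{"grip": -1,"tx": 0,"ty": 0,"tz": 0,"roll": 0},{"grip": -1,"tx": 0,"ty": 0,"tz": 0.02,"roll": 0},{"grip": -1,"tx": 0,"ty": 0,"tz": 0.02,"roll": 0}]'

```text
time: 17.5
ee_pos: [0.6542, 0.0717, 0.1414]
tcp_rot: [-0.0, 1.0, 0.005, 0.0]
contact_force: [-0.7, 0.7, -2.2]
gripper_width: 0.18
```

```bash
python3 -c "
from h import *
b=bay(1)
to(b[0],b[1],.094,SH[2])"
```

```text
t 17.5 pos [0.6542 0.0717 0.1414] yaw 0.0097 tilt 0.0003 w 15.9 F [-0.7  0.7 -2.2]
  tool delta [0.     0.001  0.0474] roll 0.0012 
  if rolled first: tx 0.0000 ty 0.0010 tz 0.0474
```

Emit:
play_rows --plan '[{"grip": -1,"tx": 0,"ty": 0.001,"tz": 0.02,"roll": 0},{"grip": -1,"tx": 0,"ty": 0,"tz": 0.02,"roll": 0},{"grip": -1,"tx": 0,"ty": 0,"tz": 0.0075,"roll": 0},{"grip": -1,"tx": 0,"ty": 0,"tz": 0.001,"roll": 0},{"grip": -1,"tx": 0,"ty": 0,"tz": 0.001,"roll": 0},{"grip": -1,"tx": 0,"ty": 0,"tz": 0.0005,"roll": 0},{"grip": -1,"tx": 0,"ty": 0,"tz": 0,"roll": 0},{"grip": -1,"tx": 0,"ty": 0,"tz": 0,"roll": 0}]'

```text
time: 18.3
ee_pos: [0.6547, 0.0707, 0.0921]
tcp_rot: [-0.0, 1.0, 0.005, 0.0]
contact_force: [0.1, -0.5, -3.5]
gripper_width: 0.181
```

Emit:
play_rows --plan '[{"grip": -1,"tx": 0,"ty": 0,"tz": 0.0005,"roll": 0},{"grip": -1,"tx": 0,"ty": 0,"tz": 0.0005,"roll": 0},{"grip": -1,"tx": 0,"ty": 0,"tz": 0,"roll": 0},{"grip": -1,"tx": 0,"ty": 0,"tz": 0,"roll": 0},{"grip": -1,"tx": 0,"ty": 0,"tz": 0,"roll": 0},{"grip": -1,"tx": 0,"ty": 0,"tz": 0,"roll": 0},{"grip": -1,"tx": 0,"ty": 0,"tz": 0,"roll": 0},{"grip": -1,"tx": 0,"ty": 0,"tz": 0,"roll": 0}]'

```text
time: 19.1
ee_pos: [0.655, 0.0707, 0.0918]
tcp_rot: [-0.0, 1.0, 0.005, 0.001]
contact_force: [-1.6, 0.9, 5.2]
gripper_width: 0.178
```

Emit:
play_rows --plan '[{"grip": -0.2,"tx": 0,"ty": 0,"tz": 0,"roll": 0},{"grip": -0.2,"tx": 0,"ty": 0,"tz": 0,"roll": 0},{"grip": -0.2,"tx": 0,"ty": 0,"tz": 0,"roll": 0},{"grip": -0.2,"tx": 0,"ty": 0,"tz": -0.01,"roll": 0},{"grip": -0.2,"tx": 0,"ty": 0,"tz": -0.03,"roll": 0},{"grip": -0.2,"tx": 0,"ty": 0,"tz": -0.03,"roll": 0},{"grip": 0,"tx": 0,"ty": 0,"tz": -0.03,"roll": 0},{"grip": 0,"tx": 0,"ty": 0,"tz": 0,"roll": 0}]'

```text
time: 19.9
ee_pos: [0.6577, 0.0707, 0.1963]
tcp_rot: [-0.0, 1.0, 0.005, 0.005]
contact_force: [0.2, 0.4, 0.7]
gripper_width: 0.493
```

```bash
python3 -c "
from h import *
b=bay(1);a=bay(0);grab('wrist','w10')
overlay('w10',1.4,(0,0,560,420),'w10o',[(b[0],b[1],SH[2]),(a[0],a[1],SH[2])],.05)
to(.445,-.003,.19,-.25)"
```

```text
t 19.95 pos [0.6564 0.0707 0.1938] yaw 0.0109 tilt 0.0056 w 44.0 F [ 1.2  0.2 -0.7]
  tool delta [-0.2122  0.0714  0.0026] roll 0.2609 
  if rolled first: tx -0.1866 ty 0.1237 tz 0.0038
```

View pics/w10o.png

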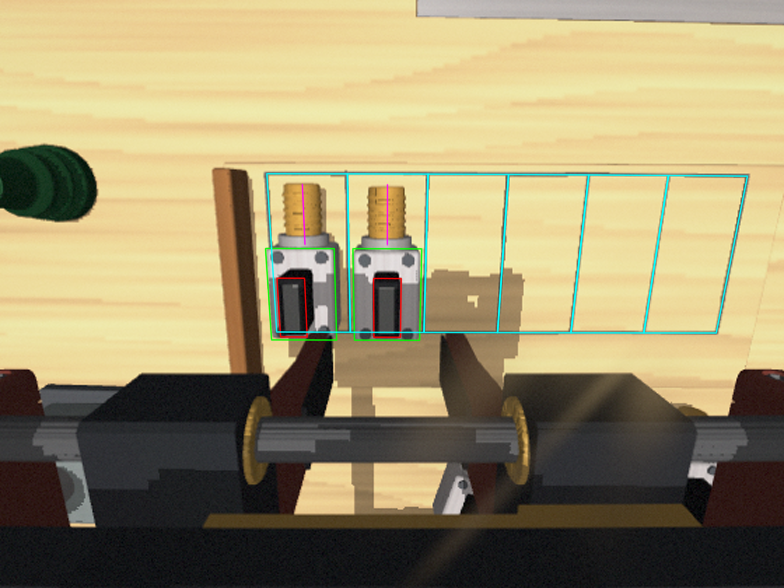

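Both placed senders sit on their predicted outlines. On to S3.

Emit:
play_rows --plan '[{"grip": 0,"tx": -0.04,"ty": 0.013,"tz": 0,"roll": 0},{"grip": 0,"tx": -0.045,"ty": 0.015,"tz": 0,"roll": 0},{"grip": 0,"tx": -0.045,"ty": 0.015,"tz": 0,"roll": 0},{"grip": 0,"tx": -0.045,"ty": 0.015,"tz": 0,"roll": 0},{"grip": 0,"tx": -0.037,"ty": 0.013,"tz": 0,"roll": 0},{"grip": 0,"tx": 0,"ty": 0,"tz": 0,"roll": 0.13},{"grip": 0,"tx": 0,"ty": 0,"tz": 0,"roll": 0.13},{"grip": 0,"tx": 0,"ty": 0,"tz": 0,"roll": 0}]'

```text
time: 20.75
ee_pos: [0.4421, -0.0027, 0.19]
tcp_rot: [-0.0, 0.992, -0.125, -0.001]
contact_force: [0.3, 0.3, 0.5]
gripper_width: 0.504
```

```bash
python3 -c "
from h import *
to(.445,-.003,.19,-.25)
look('w11',(.445,-.003,-.25))"
```

```text
t 20.75 pos [ 0.4421 -0.0027  0.19  ] yaw -0.2507 tilt 0.0016 w 44.3 F [0.3 0.3 0.5]
  tool delta [ 0.0029 -0.0004  0.    ] roll -0.0007 
  if rolled first: tx 0.0029 ty -0.0004 tz 0.0000
```

View pics/w11z.png

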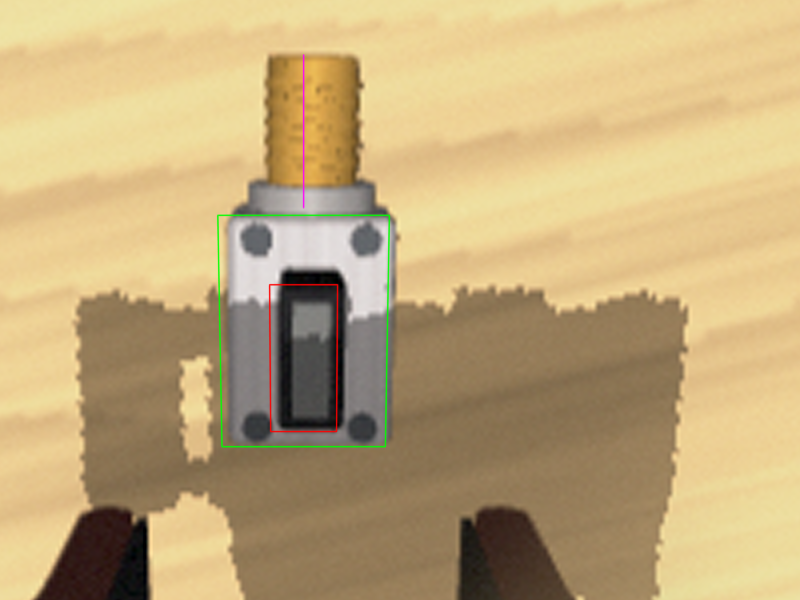

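```bash
python3 -c "
from h import *
meas('w11',[(257,240),(366,240),(362,427),(257,427)],(311.5,351))"
```

```text
conn [ 0.4464 -0.0054  0.066 ] screws [ 0.444  -0.0047  0.036 ] yaw -0.2593
t 20.8 pos [ 0.4425 -0.0026  0.1901] yaw -0.2466 tilt 0.0014 w 43.7 F [-0.7  0.4 -1. ]
  tool delta [0.0034 0.0017 0.1491] roll 0.0127 
  if rolled first: tx 0.0032 ty 0.0017 tz 0.1491
```

Emit:
play_rows --plan '[{"grip": 0,"tx": 0.003,"ty": 0.0017,"tz": 0.01,"roll": 0.01},{"grip": 0,"tx": 0,"ty": 0,"tz": 0.02,"roll": 0},{"grip": 0,"tx": 0,"ty": 0,"tz": 0.04,"roll": 0},{"grip": 0,"tx": 0,"ty": 0,"tz": 0.04,"roll": 0},{"grip": 0,"tx": 0,"ty": 0,"tz": 0.025,"roll": 0},{"grip": 0,"tx": 0,"ty": 0,"tz": 0.0135,"roll": 0},{"grip": 0,"tx": 0,"ty": 0,"tz": 0,"roll": 0},{"grip": 0,"tx": 0,"ty": 0,"tz": 0,"roll": 0}]'

```text
time: 21.6
ee_pos: [0.4456, -0.005, 0.0417]
tcp_rot: [-0.0, 0.992, -0.129, -0.001]
contact_force: [-0.1, 0.7, -0.0]
gripper_width: 0.503
```

```bash
python3 -c "
from h import *
to(z=.041); grab('wrist','w12')"
```

```text
t 21.6 pos [ 0.4456 -0.005   0.0417] yaw -0.2579 tilt 0.0013 w 44.3 F [-0.1  0.7 -0. ]
  tool delta [ 0.     -0.      0.0007] roll None
```

View pics/w12.png

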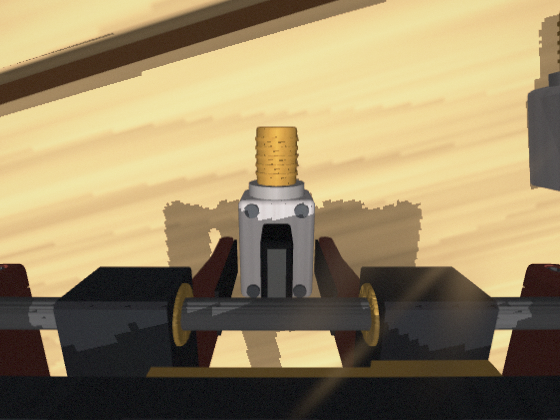

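Centred (column 277). Closing, lifting and turning.

Emit:
play_rows --plan '[{"grip": -1,"tx": 0,"ty": 0,"tz": 0,"roll": 0},{"grip": -1,"tx": 0,"ty": 0,"tz": 0,"roll": 0},{"grip": -1,"tx": 0,"ty": 0,"tz": 0,"roll": 0},{"grip": -1,"tx": 0,"ty": 0,"tz": 0,"roll": 0},{"grip": -1,"tx": 0,"ty": 0,"tz": -0.01,"roll": 0},{"grip": -1,"tx": 0,"ty": 0,"tz": -0.03,"roll": 0},{"grip": -1,"tx": 0,"ty": 0,"tz": -0.04,"roll": 0},{"grip": -1,"tx": 0,"ty": 0,"tz": -0.04,"roll": 0}]' --newtons 25

```text
time: 22.45
ee_pos: [0.4446, -0.0048, 0.1637]
tcp_rot: [-0.0, 0.992, -0.129, -0.001]
contact_force: [1.2, 0.2, -2.6]
gripper_width: 0.185
```

Emit:
play_rows --plan '[{"grip": -1,"tx": 0,"ty": 0,"tz": -0.02,"roll": 0},{"grip": -1,"tx": 0,"ty": 0,"tz": 0,"roll": -0.09},{"grip": -1,"tx": 0,"ty": 0,"tz": 0,"roll": -0.09},{"grip": -1,"tx": 0,"ty": 0,"tz": 0,"roll": -0.086},{"grip": -1,"tx": 0,"ty": 0,"tz": 0,"roll": 0},{"grip": -1,"tx": 0,"ty": 0,"tz": 0,"roll": 0},{"grip": -1,"tx": 0,"ty": 0,"tz": 0,"roll": 0},{"grip": -1,"tx": 0,"ty": 0,"tz": 0,"roll": 0}]'

```text
time: 23.25
ee_pos: [0.4456, -0.005, 0.1822]
tcp_rot: [-0.0, 1.0, 0.003, -0.0]
contact_force: [-0.1, -0.2, -2.2]
gripper_width: 0.181
```

```bash
python3 -c "
from h import *
b=bay(2)
to(b[0],b[1],.095,SH[2])
s,R,y=st();p=s['ee_pos'];grab('wrist','w13')
overlay('w13',1.4,(0,0,560,420),'w13o',[(p[0],p[1],y)],p[2]-.041)"
```

```text
t 23.25 pos [ 0.4456 -0.005   0.1822] yaw 0.0058 tilt 0.0003 w 15.9 F [-0.1 -0.2 -2.2]
  tool delta [ 0.2093 -0.0185  0.0871] roll -0.0027 
  if rolled first: tx 0.2093 ty -0.0180 tz 0.0872
```

View pics/w13o.png

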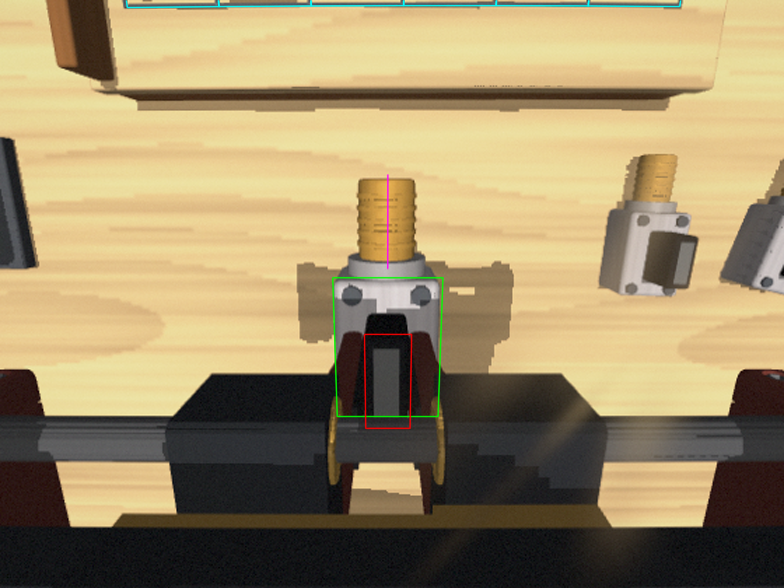

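Emit:
play_rows --plan '[{"grip": -1,"tx": 0.03,"ty": -0.003,"tz": 0,"roll": -0.003},{"grip": -1,"tx": 0.045,"ty": -0.003,"tz": 0,"roll": 0},{"grip": -1,"tx": 0.045,"ty": -0.003,"tz": 0,"roll": 0},{"grip": -1,"tx": 0.045,"ty": -0.003,"tz": 0,"roll": 0},{"grip": -1,"tx": 0.03,"ty": -0.003,"tz": 0,"roll": 0},{"grip": -1,"tx": 0.0145,"ty": -0.003,"tz": 0,"roll": 0},{"grip": -1,"tx": 0,"ty": 0,"tz": 0.02,"roll": 0},{"grip": -1,"tx": 0,"ty": 0,"tz": 0.02,"roll": 0}]'

```text
time: 24.1
ee_pos: [0.6562, 0.015, 0.1417]
tcp_rot: [-0.0, 1.0, 0.005, 0.001]
contact_force: [-1.2, -0.1, -2.8]
gripper_width: 0.181
```

```bash
python3 -c "
from h import *
b=bay(2)
to(b[0],b[1],.094,SH[2])"
```

```text
t 24.1 pos [0.6562 0.015  0.1417] yaw 0.0095 tilt 0.0012 w 15.9 F [-1.2 -0.1 -2.8]
  tool delta [-0.0015  0.0003  0.0477] roll 0.001 
  if rolled first: tx -0.0015 ty 0.0003 tz 0.0477
```

Emit:
play_rows --plan '[{"grip": -1,"tx": 0,"ty": 0,"tz": 0.02,"roll": 0},{"grip": -1,"tx": 0,"ty": 0,"tz": 0.02,"roll": 0},{"grip": -1,"tx": 0,"ty": 0,"tz": 0.0075,"roll": 0},{"grip": -1,"tx": 0,"ty": 0,"tz": 0.001,"roll": 0},{"grip": -1,"tx": 0,"ty": 0,"tz": 0.001,"roll": 0},{"grip": -1,"tx": 0,"ty": 0,"tz": 0.0005,"roll": 0},{"grip": -1,"tx": 0,"ty": 0,"tz": 0,"roll": 0},{"grip": -1,"tx": 0,"ty": 0,"tz": 0,"roll": 0}]'

```text
time: 24.9
ee_pos: [0.6553, 0.0149, 0.0925]
tcp_rot: [-0.0, 1.0, 0.005, 0.0]
contact_force: [-0.9, -0.3, -2.3]
gripper_width: 0.177
```

Emit:
play_rows --plan '[{"grip": -1,"tx": 0,"ty": 0,"tz": 0.0005,"roll": 0},{"grip": -1,"tx": 0,"ty": 0,"tz": 0.0005,"roll": 0},{"grip": -1,"tx": 0,"ty": 0,"tz": 0,"roll": 0},{"grip": -1,"tx": 0,"ty": 0,"tz": 0,"roll": 0},{"grip": -1,"tx": 0,"ty": 0,"tz": 0,"roll": 0},{"grip": -1,"tx": 0,"ty": 0,"tz": 0,"roll": 0},{"grip": -1,"tx": 0,"ty": 0,"tz": 0,"roll": 0},{"grip": -1,"tx": 0,"ty": 0,"tz": 0,"roll": 0}]'

```text
time: 25.7
ee_pos: [0.6555, 0.0149, 0.0922]
tcp_rot: [-0.0, 1.0, 0.005, 0.001]
contact_force: [-1.5, -0.4, 4.7]
gripper_width: 0.184
```

Contact again (+4.7 N). Releasing and retreating.

Emit:
play_rows --plan '[{"grip": -0.2,"tx": 0,"ty": 0,"tz": 0,"roll": 0},{"grip": -0.2,"tx": 0,"ty": 0,"tz": 0,"roll": 0},{"grip": -0.2,"tx": 0,"ty": 0,"tz": 0,"roll": 0},{"grip": -0.2,"tx": 0,"ty": 0,"tz": -0.01,"roll": 0},{"grip": -0.2,"tx": 0,"ty": 0,"tz": -0.03,"roll": 0},{"grip": -0.2,"tx": 0,"ty": 0,"tz": -0.03,"roll": 0},{"grip": 0,"tx": 0,"ty": 0,"tz": -0.03,"roll": 0},{"grip": 0,"tx": 0,"ty": 0,"tz": 0,"roll": 0}]'

```text
time: 26.5
ee_pos: [0.6584, 0.0147, 0.1968]
tcp_rot: [0.0, 1.0, 0.005, 0.005]
contact_force: [-0.3, -0.3, 0.5]
gripper_width: 0.492
```

```bash
python3 -c "
from h import *
grab('wrist','w14')
overlay('w14',1.4,(0,0,560,420),'w14o',[(*bay(i),SH[2]) for i in range(3)],.05)
to(.465,-.197,.19,-.02)"
```

```text
t 26.55 pos [0.657  0.0148 0.1943] yaw 0.0098 tilt 0.0057 w 43.9 F [-0.3 -0.9 -0.1]
  tool delta [-0.1941  0.2099  0.0033] roll 0.0298 
  if rolled first: tx -0.1877 ty 0.2156 tz 0.0043
```

View pics/w14o.png

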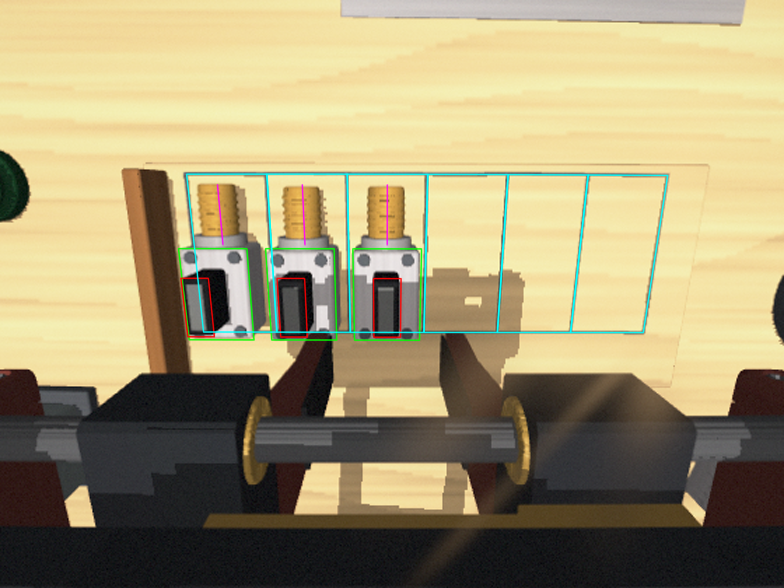

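Emit:
play_rows --plan '[{"grip": 0,"tx": -0.032,"ty": 0.03,"tz": 0,"roll": 0},{"grip": 0,"tx": -0.032,"ty": 0.034,"tz": 0,"roll": 0},{"grip": 0,"tx": -0.032,"ty": 0.034,"tz": 0,"roll": 0},{"grip": 0,"tx": -0.032,"ty": 0.034,"tz": 0,"roll": 0},{"grip": 0,"tx": -0.032,"ty": 0.034,"tz": 0,"roll": 0},{"grip": 0,"tx": -0.025,"ty": 0.034,"tz": 0,"roll": 0},{"grip": 0,"tx": -0.009,"ty": 0.01,"tz": 0,"roll": 0.03},{"grip": 0,"tx": 0,"ty": 0,"tz": 0,"roll": 0}]'

```text
time: 27.35
ee_pos: [0.4616, -0.1977, 0.1905]
tcp_rot: [-0.001, 1.0, -0.012, -0.001]
contact_force: [-0.0, 0.2, -0.3]
gripper_width: 0.501
```

```bash
python3 -c "
from h import *
to(.465,-.197,.19,-.02)
look('w15',(.465,-.197,-.02))"
```

```text
t 27.35 pos [ 0.4616 -0.1977  0.1905] yaw -0.0243 tilt 0.0018 w 44.1 F [-0.   0.2 -0.3]
  tool delta [ 0.0034 -0.0007  0.0005] roll -0.0043 
  if rolled first: tx 0.0034 ty -0.0007 tz 0.0005
```

View pics/w15z.png

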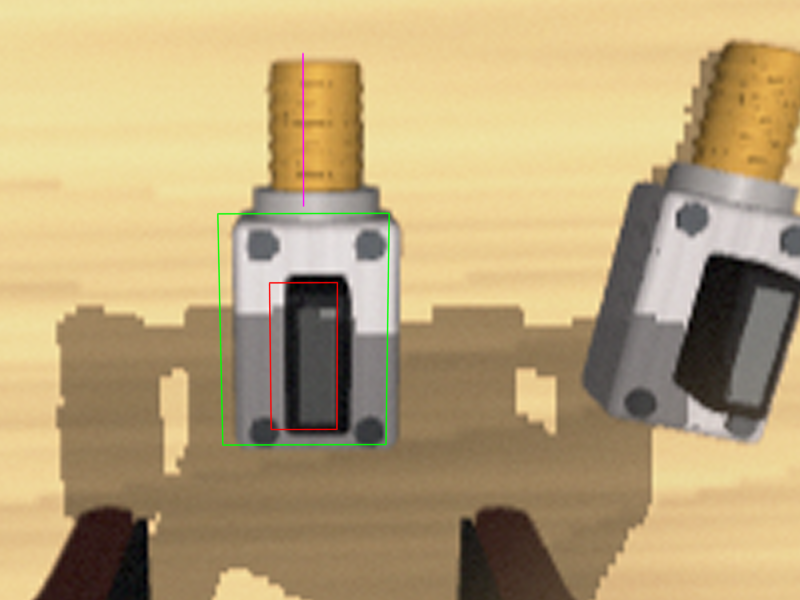

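```bash
python3 -c "
from h import *
meas('w15',[(263,244),(371,245),(369,431),(264,431)],(318.5,356))"
```

```text
conn [ 0.4651 -0.2007  0.066 ] screws [ 0.4627 -0.2005  0.036 ] yaw -0.0237
t 27.4 pos [ 0.4627 -0.1968  0.1906] yaw -0.0223 tilt 0.0013 w 44.1 F [ 0.5 -0.   0.7]
  tool delta [0.0014 0.0039 0.1496] roll 0.0014 
  if rolled first: tx 0.0013 ty 0.0037 tz 0.1496
```

Emit:
play_rows --plan '[{"grip": 0,"tx": 0.002,"ty": 0.0035,"tz": 0.01,"roll": 0},{"grip": 0,"tx": 0,"ty": 0,"tz": 0.02,"roll": 0},{"grip": 0,"tx": 0,"ty": 0,"tz": 0.04,"roll": 0},{"grip": 0,"tx": 0,"ty": 0,"tz": 0.04,"roll": 0},{"grip": 0,"tx": 0,"ty": 0,"tz": 0.025,"roll": 0},{"grip": 0,"tx": 0,"ty": 0,"tz": 0.0145,"roll": 0},{"grip": 0,"tx": 0,"ty": 0,"tz": 0,"roll": 0},{"grip": 0,"tx": 0,"ty": 0,"tz": 0,"roll": 0}]'

```text
time: 28.2
ee_pos: [0.4656, -0.1996, 0.0411]
tcp_rot: [-0.0, 1.0, -0.009, -0.0]
contact_force: [0.3, -0.3, 0.5]
gripper_width: 0.501
```

```bash
python3 -c "
from h import *
to(z=.041); grab('wrist','w16')"
```

```text
t 28.2 pos [ 0.4656 -0.1996  0.0411] yaw -0.0185 tilt 0.001 w 44.1 F [ 0.3 -0.3  0.5]
  tool delta [0.     0.     0.0001] roll None
```

View pics/w16.png

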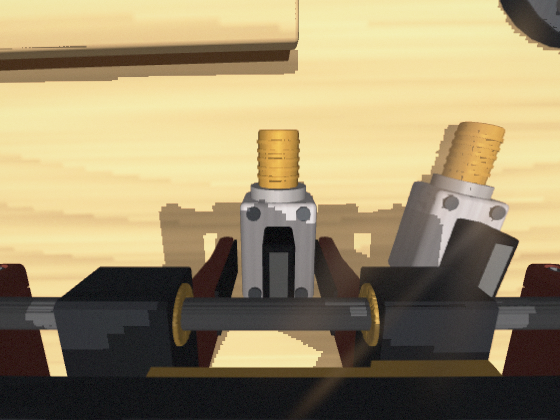

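Centred to about 2 mm; the nose tip is 3 px lower than before, meaning the sender sits about 2 mm back in the grip. I'll allow for that when placing.

Emit:
play_rows --plan '[{"grip": -1,"tx": 0,"ty": 0.001,"tz": 0,"roll": 0},{"grip": -1,"tx": 0,"ty": 0,"tz": 0,"roll": 0},{"grip": -1,"tx": 0,"ty": 0,"tz": 0,"roll": 0},{"grip": -1,"tx": 0,"ty": 0,"tz": 0,"roll": 0},{"grip": -1,"tx": 0,"ty": 0,"tz": -0.01,"roll": 0},{"grip": -1,"tx": 0,"ty": 0,"tz": -0.03,"roll": 0},{"grip": -1,"tx": 0,"ty": 0,"tz": -0.04,"roll": 0},{"grip": -1,"tx": 0,"ty": 0,"tz": -0.04,"roll": 0}]' --newtons 25

```text
time: 29.05
ee_pos: [0.4641, -0.2011, 0.163]
tcp_rot: [-0.0, 1.0, -0.01, -0.001]
contact_force: [1.5, -0.4, -2.9]
gripper_width: 0.183
```

Emit:
play_rows --plan '[{"grip": -1,"tx": 0,"ty": 0,"tz": -0.02,"roll": 0},{"grip": -1,"tx": 0,"ty": 0,"tz": 0,"roll": -0.027},{"grip": -1,"tx": 0,"ty": -0.03,"tz": 0,"roll": 0},{"grip": -1,"tx": 0,"ty": -0.03,"tz": 0,"roll": 0},{"grip": -1,"tx": 0,"ty": -0.03,"tz": 0,"roll": 0},{"grip": -1,"tx": 0,"ty": -0.03,"tz": 0,"roll": 0},{"grip": -1,"tx": 0,"ty": -0.03,"tz": 0,"roll": 0},{"grip": -1,"tx": 0,"ty": 0,"tz": 0,"roll": 0}]'

```text
time: 29.85
ee_pos: [0.4617, -0.0482, 0.1801]
tcp_rot: [-0.001, 1.0, 0.005, -0.002]
contact_force: [-0.3, -0.2, -2.8]
gripper_width: 0.181
```

```bash
python3 -c "
from h import *
b=bay(3)
to(b[0]+.002,b[1],.094,SH[2])
s,R,y=st();p=s['ee_pos'];grab('wrist','w17')
overlay('w17',1.4,(0,0,560,420),'w17o',[(p[0],p[1],y)],p[2]-.041)"
```

```text
t 29.85 pos [ 0.4617 -0.0482  0.1801] yaw 0.0106 tilt 0.0047 w 15.9 F [-0.3 -0.2 -2.8]
  tool delta [ 0.1959 -0.0047  0.0853] roll 0.0021 
  if rolled first: tx 0.1956 ty -0.0053 tz 0.0861
```

View pics/w17o.png

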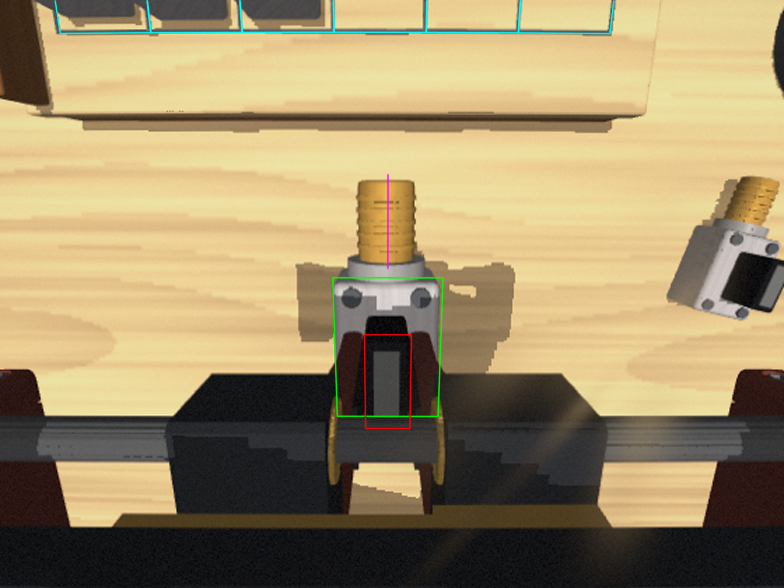

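Emit:
play_rows --plan '[{"grip": -1,"tx": 0.03,"ty": -0.002,"tz": 0,"roll": 0},{"grip": -1,"tx": 0.045,"ty": -0.002,"tz": 0,"roll": 0},{"grip": -1,"tx": 0.045,"ty": -0.001,"tz": 0,"roll": 0},{"grip": -1,"tx": 0.045,"ty": 0,"tz": 0,"roll": 0},{"grip": -1,"tx": 0.02,"ty": 0,"tz": 0,"roll": 0},{"grip": -1,"tx": 0.008,"ty": 0,"tz": 0,"roll": 0},{"grip": -1,"tx": 0,"ty": 0,"tz": 0.02,"roll": 0},{"grip": -1,"tx": 0,"ty": 0,"tz": 0.02,"roll": 0}]'

```text
time: 30.7
ee_pos: [0.6562, -0.0462, 0.1407]
tcp_rot: [0.0, 1.0, 0.003, -0.0]
contact_force: [0.0, 0.1, -2.7]
gripper_width: 0.183
```

```bash
python3 -c "
from h import *
b=bay(3)
to(b[0]+.002,b[1],.094,SH[2])"
```

```text
t 30.7 pos [ 0.6562 -0.0462  0.1407] yaw 0.0067 tilt 0.0009 w 16.1 F [ 0.   0.1 -2.7]
  tool delta [ 0.0011 -0.0049  0.0467] roll -0.0018 
  if rolled first: tx 0.0011 ty -0.0049 tz 0.0467
```

Emit:
play_rows --plan '[{"grip": -1,"tx": 0.001,"ty": -0.005,"tz": 0,"roll": 0},{"grip": -1,"tx": 0,"ty": 0,"tz": 0.02,"roll": 0},{"grip": -1,"tx": 0,"ty": 0,"tz": 0.02,"roll": 0},{"grip": -1,"tx": 0,"ty": 0,"tz": 0.0065,"roll": 0},{"grip": -1,"tx": 0,"ty": 0,"tz": 0.001,"roll": 0},{"grip": -1,"tx": 0,"ty": 0,"tz": 0.001,"roll": 0},{"grip": -1,"tx": 0,"ty": 0,"tz": 0.0005,"roll": 0},{"grip": -1,"tx": 0,"ty": 0,"tz": 0,"roll": 0}]'

```text
time: 31.5
ee_pos: [0.6585, -0.0403, 0.0936]
tcp_rot: [0.0, 1.0, 0.003, 0.001]
contact_force: [-0.4, 0.8, -2.8]
gripper_width: 0.184
```

Emit:
play_rows --plan '[{"grip": -1,"tx": 0,"ty": 0,"tz": 0.0005,"roll": 0},{"grip": -1,"tx": 0,"ty": 0,"tz": 0.0005,"roll": 0},{"grip": -1,"tx": 0,"ty": 0,"tz": 0,"roll": 0},{"grip": -1,"tx": 0,"ty": 0,"tz": 0,"roll": 0},{"grip": -1,"tx": 0,"ty": 0,"tz": 0,"roll": 0},{"grip": -1,"tx": 0,"ty": 0,"tz": 0,"roll": 0},{"grip": -1,"tx": 0,"ty": 0,"tz": 0,"roll": 0},{"grip": -1,"tx": 0,"ty": 0,"tz": 0,"roll": 0}]'

```text
time: 32.3
ee_pos: [0.6582, -0.0402, 0.092]
tcp_rot: [-0.0, 1.0, 0.003, 0.0]
contact_force: [-1.0, 0.2, 4.2]
gripper_width: 0.182
```

Contact. Releasing.

Emit:
play_rows --plan '[{"grip": -0.2,"tx": 0,"ty": 0,"tz": 0,"roll": 0},{"grip": -0.2,"tx": 0,"ty": 0,"tz": 0,"roll": 0},{"grip": -0.2,"tx": 0,"ty": 0,"tz": 0,"roll": 0},{"grip": -0.2,"tx": 0,"ty": 0,"tz": -0.01,"roll": 0},{"grip": -0.2,"tx": 0,"ty": 0,"tz": -0.03,"roll": 0},{"grip": -0.2,"tx": 0,"ty": 0,"tz": -0.03,"roll": 0},{"grip": 0,"tx": 0,"ty": 0,"tz": -0.03,"roll": 0},{"grip": 0,"tx": 0,"ty": 0,"tz": 0,"roll": 0}]'

```text
time: 33.1
ee_pos: [0.6612, -0.0407, 0.1973]
tcp_rot: [0.001, 1.0, 0.003, 0.005]
contact_force: [0.1, 0.4, 0.9]
gripper_width: 0.495
```

```bash
python3 -c "
from h import *
grab('wrist','w18')
overlay('w18',1.4,(0,0,560,420),'w18o',[(*bay(i),SH[2]) for i in range(4)],.05)
to(.4665,-.303,.19,-.2)"
```

```text
t 33.15 pos [ 0.6598 -0.0405  0.1948] yaw 0.0069 tilt 0.0057 w 43.7 F [-0.8 -0.2  0.2]
  tool delta [-0.1951  0.2612  0.004 ] roll 0.2069 
  if rolled first: tx -0.1373 ty 0.2957 tz 0.0048
```

View pics/w18o.png

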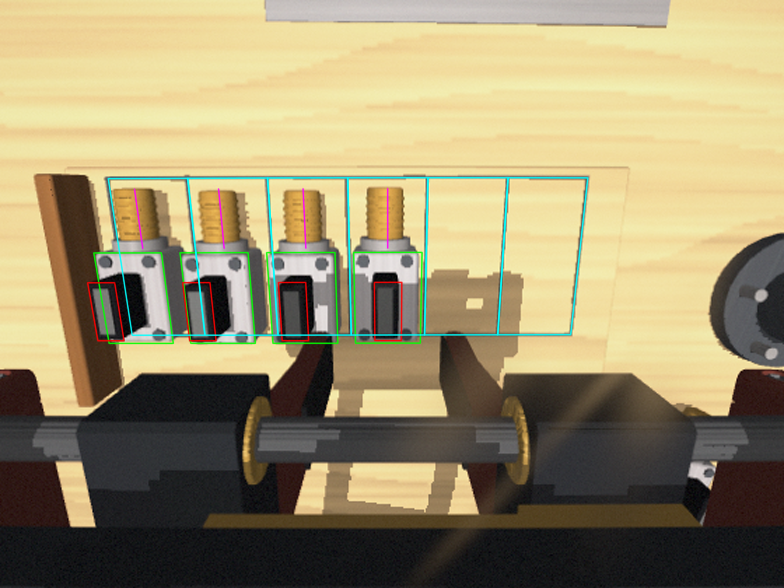

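Emit:
play_rows --plan '[{"grip": 0,"tx": -0.028,"ty": 0.036,"tz": 0,"roll": 0},{"grip": 0,"tx": -0.028,"ty": 0.038,"tz": 0,"roll": 0},{"grip": 0,"tx": -0.028,"ty": 0.038,"tz": 0,"roll": 0},{"grip": 0,"tx": -0.028,"ty": 0.038,"tz": 0,"roll": 0},{"grip": 0,"tx": -0.028,"ty": 0.038,"tz": 0,"roll": 0},{"grip": 0,"tx": -0.028,"ty": 0.038,"tz": 0,"roll": 0},{"grip": 0,"tx": -0.025,"ty": 0.034,"tz": 0,"roll": 0},{"grip": 0,"tx": 0,"ty": 0,"tz": 0,"roll": 0.1}]'

```text
time: 33.95
ee_pos: [0.4631, -0.3048, 0.1906]
tcp_rot: [0.0, 0.999, -0.049, -0.001]
contact_force: [0.4, 1.9, 0.6]
gripper_width: 0.497
```

Emit:
play_rows --plan '[{"grip": 0,"tx": 0,"ty": 0,"tz": 0,"roll": 0.107},{"grip": 0,"tx": 0,"ty": 0,"tz": 0,"roll": 0},{"grip": 0,"tx": 0,"ty": 0,"tz": 0,"roll": 0},{"grip": 0,"tx": 0,"ty": 0,"tz": 0,"roll": 0},{"grip": 0,"tx": 0,"ty": 0,"tz": 0,"roll": 0},{"grip": 0,"tx": 0,"ty": 0,"tz": 0,"roll": 0},{"grip": 0,"tx": 0,"ty": 0,"tz": 0,"roll": 0},{"grip": 0,"tx": 0,"ty": 0,"tz": 0,"roll": 0}]'

```text
time: 34.75
ee_pos: [0.4667, -0.3014, 0.1917]
tcp_rot: [-0.0, 0.995, -0.1, -0.0]
contact_force: [-0.4, 0.3, -0.8]
gripper_width: 0.504
```

```bash
python3 -c "
from h import *
to(.4665,-.303,.19,-.2)
look('w19',(.4665,-.303,-.2))"
```

```text
t 34.75 pos [ 0.4667 -0.3014  0.1917] yaw -0.1998 tilt 0.0001 w 44.3 F [-0.4  0.3 -0.8]
  tool delta [0.0001 0.0016 0.0017] roll 0.0002 
  if rolled first: tx 0.0001 ty 0.0016 tz 0.0017
```

View pics/w19z.png

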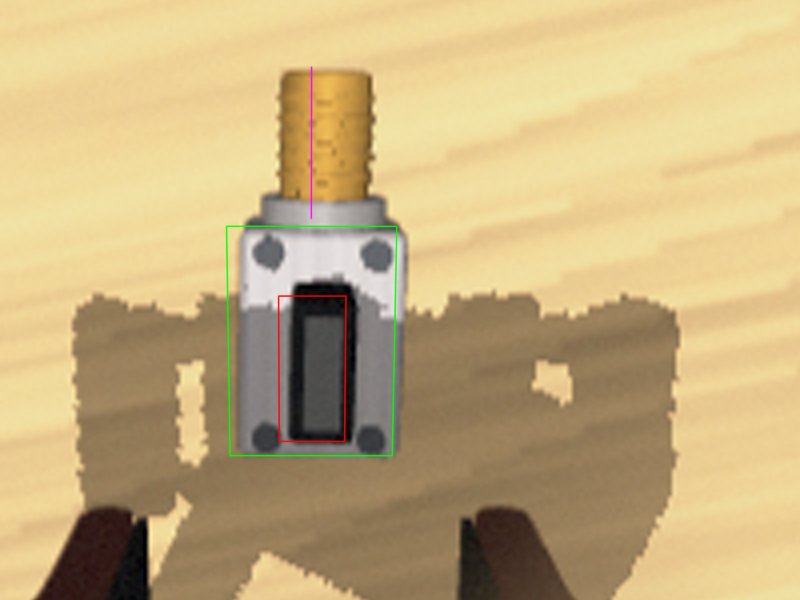

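```bash
python3 -c "
from h import *
meas('w19',[(268,253),(377,256),(371,439),(266,437)],(322,364))"
```

```text
conn [ 0.4673 -0.3057  0.066 ] screws [ 0.4647 -0.3052  0.036 ] yaw -0.2171
t 34.8 pos [ 0.4667 -0.3014  0.1917] yaw -0.1998 tilt 0.0 w 44.2 F [-0.3 -0.1 -0.4]
  tool delta [1.000e-04 4.100e-03 1.507e-01] roll 0.0173 
  if rolled first: tx 0.0002 ty 0.0041 tz 0.1507
```

Emit:
play_rows --plan '[{"grip": 0,"tx": -0.0005,"ty": 0.004,"tz": 0.01,"roll": 0.017},{"grip": 0,"tx": 0,"ty": 0,"tz": 0.02,"roll": 0},{"grip": 0,"tx": 0,"ty": 0,"tz": 0.04,"roll": 0},{"grip": 0,"tx": 0,"ty": 0,"tz": 0.04,"roll": 0},{"grip": 0,"tx": 0,"ty": 0,"tz": 0.025,"roll": 0},{"grip": 0,"tx": 0,"ty": 0,"tz": 0.015,"roll": 0},{"grip": 0,"tx": 0,"ty": 0,"tz": 0,"roll": 0},{"grip": 0,"tx": 0,"ty": 0,"tz": 0,"roll": 0}]'

```text
time: 35.6
ee_pos: [0.4652, -0.3053, 0.0413]
tcp_rot: [-0.0, 0.994, -0.109, -0.0]
contact_force: [0.5, -0.2, 0.4]
gripper_width: 0.503
```

```bash
python3 -c "
from h import *
to(z=.041); grab('wrist','w20')"
```

```text
t 35.6 pos [ 0.4652 -0.3053  0.0413] yaw -0.2176 tilt 0.0008 w 44.2 F [ 0.5 -0.2  0.4]
  tool delta [0.     0.     0.0003] roll None
```

View pics/w20.png

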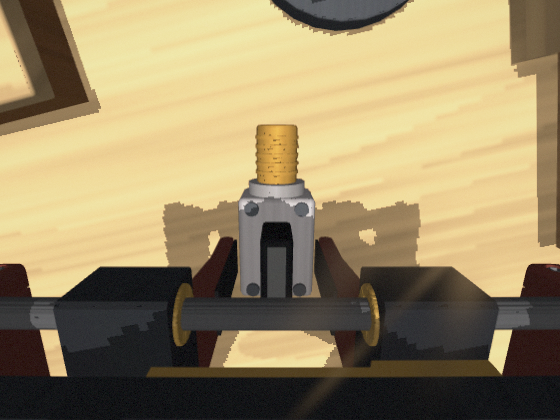

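Centred. Closing, lifting and heading for bay 4.

Emit:
play_rows --plan '[{"grip": -1,"tx": 0,"ty": 0,"tz": 0,"roll": 0},{"grip": -1,"tx": 0,"ty": 0,"tz": 0,"roll": 0},{"grip": -1,"tx": 0,"ty": 0,"tz": 0,"roll": 0},{"grip": -1,"tx": 0,"ty": 0,"tz": 0,"roll": 0},{"grip": -1,"tx": 0,"ty": 0,"tz": -0.01,"roll": 0},{"grip": -1,"tx": 0,"ty": 0,"tz": -0.03,"roll": 0},{"grip": -1,"tx": 0,"ty": 0,"tz": -0.04,"roll": 0},{"grip": -1,"tx": 0,"ty": 0,"tz": -0.04,"roll": 0}]' --newtons 25

```text
time: 36.45
ee_pos: [0.4647, -0.3047, 0.1629]
tcp_rot: [-0.001, 0.994, -0.108, -0.001]
contact_force: [1.2, -0.8, -2.3]
gripper_width: 0.181
```

Emit:
play_rows --plan '[{"grip": -1,"tx": 0,"ty": 0,"tz": -0.02,"roll": -0.075},{"grip": -1,"tx": 0,"ty": 0,"tz": 0,"roll": -0.075},{"grip": -1,"tx": 0,"ty": 0,"tz": 0,"roll": -0.076},{"grip": -1,"tx": 0,"ty": -0.04,"tz": 0,"roll": 0},{"grip": -1,"tx": 0,"ty": -0.04,"tz": 0,"roll": 0},{"grip": -1,"tx": 0,"ty": -0.04,"tz": 0,"roll": 0},{"grip": -1,"tx": 0,"ty": -0.04,"tz": 0,"roll": 0},{"grip": -1,"tx": 0,"ty": -0.04,"tz": 0,"roll": 0}]'

```text
time: 37.25
ee_pos: [0.463, -0.1037, 0.1821]
tcp_rot: [-0.0, 1.0, 0.004, 0.0]
contact_force: [1.0, 0.0, -2.1]
gripper_width: 0.181
```

Emit:
play_rows --plan '[{"grip": -1,"tx": 0,"ty": 0,"tz": 0,"roll": 0},{"grip": -1,"tx": 0,"ty": 0,"tz": 0,"roll": 0},{"grip": -1,"tx": 0,"ty": 0,"tz": 0,"roll": 0},{"grip": -1,"tx": 0,"ty": 0,"tz": 0,"roll": 0},{"grip": -1,"tx": 0,"ty": 0,"tz": 0,"roll": 0},{"grip": -1,"tx": 0,"ty": 0,"tz": 0,"roll": 0},{"grip": -1,"tx": 0,"ty": 0,"tz": 0,"roll": 0},{"grip": -1,"tx": 0,"ty": 0,"tz": 0,"roll": 0}]'

```text
time: 38.05
ee_pos: [0.4636, -0.1055, 0.1816]
tcp_rot: [-0.0, 1.0, 0.004, -0.0]
contact_force: [-0.1, 0.1, -1.6]
gripper_width: 0.18
```

```bash
python3 -c "
from h import *
b=bay(4)
to(b[0],b[1],.094,SH[2])
s,R,y=st();p=s['ee_pos'];grab('wrist','w21')
overlay('w21',1.4,(0,0,560,420),'w21o',[(p[0],p[1],y)],p[2]-.041)"
```

```text
t 38.05 pos [ 0.4636 -0.1055  0.1816] yaw 0.0083 tilt 0.0003 w 15.8 F [-0.1  0.1 -1.6]
  tool delta [ 0.1922 -0.0067  0.0876] roll -0.0002 
  if rolled first: tx 0.1922 ty -0.0066 tz 0.0876
```

View pics/w21o.png

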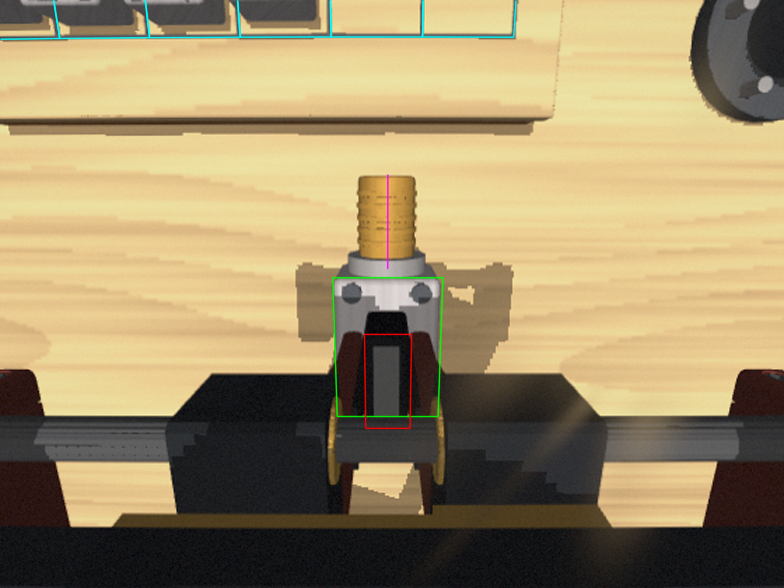

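Emit:
play_rows --plan '[{"grip": -1,"tx": 0.03,"ty": -0.003,"tz": 0,"roll": 0},{"grip": -1,"tx": 0.045,"ty": -0.003,"tz": 0,"roll": 0},{"grip": -1,"tx": 0.045,"ty": -0.001,"tz": 0,"roll": 0},{"grip": -1,"tx": 0.045,"ty": 0,"tz": 0,"roll": 0},{"grip": -1,"tx": 0.02,"ty": 0,"tz": 0,"roll": 0},{"grip": -1,"tx": 0.006,"ty": 0,"tz": 0,"roll": 0},{"grip": -1,"tx": 0,"ty": 0,"tz": 0.02,"roll": 0},{"grip": -1,"tx": 0,"ty": 0,"tz": 0.02,"roll": 0}]'

```text
time: 38.9
ee_pos: [0.6542, -0.0966, 0.1415]
tcp_rot: [0.0, 1.0, 0.005, 0.0]
contact_force: [-0.7, -0.5, -2.6]
gripper_width: 0.181
```

```bash
python3 -c "
from h import *
b=bay(4)
to(b[0],b[1],.094,SH[2])"
```

```text
t 38.9 pos [ 0.6542 -0.0966  0.1415] yaw 0.009 tilt 0.0002 w 16.0 F [-0.7 -0.5 -2.6]
  tool delta [0.0015 0.0007 0.0475] roll 0.0005 
  if rolled first: tx 0.0015 ty 0.0007 tz 0.0475
```

Emit:
play_rows --plan '[{"grip": -1,"tx": 0.001,"ty": 0.0007,"tz": 0.02,"roll": 0},{"grip": -1,"tx": 0,"ty": 0,"tz": 0.02,"roll": 0},{"grip": -1,"tx": 0,"ty": 0,"tz": 0.0075,"roll": 0},{"grip": -1,"tx": 0,"ty": 0,"tz": 0.001,"roll": 0},{"grip": -1,"tx": 0,"ty": 0,"tz": 0.001,"roll": 0},{"grip": -1,"tx": 0,"ty": 0,"tz": 0.0005,"roll": 0},{"grip": -1,"tx": 0,"ty": 0,"tz": 0,"roll": 0},{"grip": -1,"tx": 0,"ty": 0,"tz": 0,"roll": 0}]'

```text
time: 39.7
ee_pos: [0.6558, -0.0974, 0.0921]
tcp_rot: [0.0, 1.0, 0.004, 0.0]
contact_force: [-0.4, 0.4, -3.0]
gripper_width: 0.185
```

Emit:
play_rows --plan '[{"grip": -1,"tx": 0,"ty": 0,"tz": 0.0005,"roll": 0},{"grip": -1,"tx": 0,"ty": 0,"tz": 0.0005,"roll": 0},{"grip": -1,"tx": 0,"ty": 0,"tz": 0,"roll": 0},{"grip": -1,"tx": 0,"ty": 0,"tz": 0,"roll": 0},{"grip": -1,"tx": 0,"ty": 0,"tz": 0,"roll": 0},{"grip": -1,"tx": 0,"ty": 0,"tz": 0,"roll": 0},{"grip": -1,"tx": 0,"ty": 0,"tz": 0,"roll": 0},{"grip": -1,"tx": 0,"ty": 0,"tz": 0,"roll": 0}]'

```text
time: 40.5
ee_pos: [0.6561, -0.0974, 0.0918]
tcp_rot: [0.0, 1.0, 0.004, 0.001]
contact_force: [-1.8, 0.2, 5.9]
gripper_width: 0.177
```

Emit:
play_rows --plan '[{"grip": -0.2,"tx": 0,"ty": 0,"tz": 0,"roll": 0},{"grip": -0.2,"tx": 0,"ty": 0,"tz": 0,"roll": 0},{"grip": -0.2,"tx": 0,"ty": 0,"tz": 0,"roll": 0},{"grip": -0.2,"tx": 0,"ty": 0,"tz": -0.01,"roll": 0},{"grip": -0.2,"tx": 0,"ty": 0,"tz": -0.03,"roll": 0},{"grip": -0.2,"tx": 0,"ty": 0,"tz": -0.03,"roll": 0},{"grip": -0.2,"tx": 0,"ty": 0,"tz": -0.04,"roll": 0},{"grip": -0.2,"tx": 0,"ty": 0,"tz": -0.02,"roll": 0}]'

```text
time: 41.3
ee_pos: [0.6572, -0.0977, 0.2251]
tcp_rot: [0.001, 1.0, 0.004, 0.003]
contact_force: [0.1, -0.6, 0.6]
gripper_width: 0.401
```

Emit:
play_rows --plan '[{"grip": -0.2,"tx": -0.03,"ty": 0,"tz": -0.02,"roll": 0},{"grip": -0.2,"tx": -0.04,"ty": 0,"tz": 0,"roll": 0},{"grip": -1,"tx": -0.04,"ty": 0,"tz": 0,"roll": 0},{"grip": -1,"tx": -0.03,"ty": 0,"tz": 0,"roll": 0},{"grip": -1,"tx": 0,"ty": 0,"tz": 0,"roll": 0},{"grip": -1,"tx": 0,"ty": 0,"tz": 0,"roll": 0},{"grip": -1,"tx": 0,"ty": 0,"tz": 0,"roll": 0},{"grip": -1,"tx": 0,"ty": 0,"tz": 0,"roll": 0}]'

```text
time: 42.1
ee_pos: [0.5169, -0.0987, 0.2408]
tcp_rot: [0.0, 1.0, 0.005, 0.0]
contact_force: [-0.2, 0.0, -0.2]
gripper_width: 0.008
```

```bash
python3 -c "
from h import *
to(.4953,.326,.2)
grab('wrist','w22');grab('scene','s22');grab('top','t22')
overlay('w22',1.4,(0,0,560,420),'w22o',[(*bay(i),SH[2]) for i in range(5)],.05)
overlay('t22',1.4,(0,0,560,420),'t22o',[],0,False)"
```

```text
t 42.1 pos [ 0.5169 -0.0987  0.2408] yaw 0.0091 tilt 0.0009 w 0.7 F [-0.2  0.  -0.2]
  tool delta [-0.0178 -0.4249  0.0408] roll None
```

View pics/w22o.png

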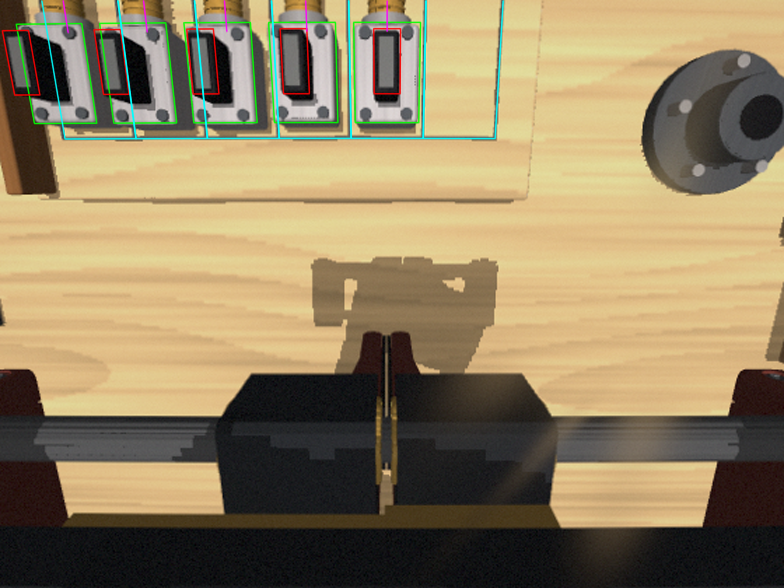

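View pics/s22.png

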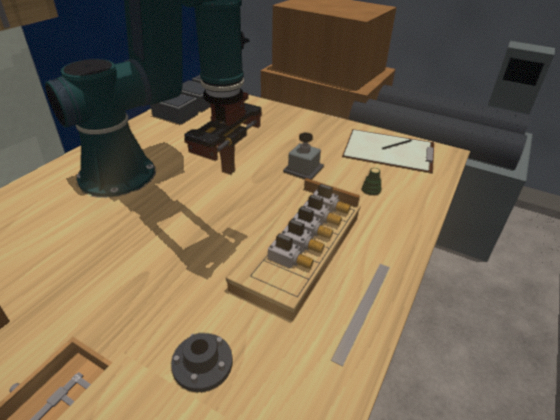

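View pics/t22o.png

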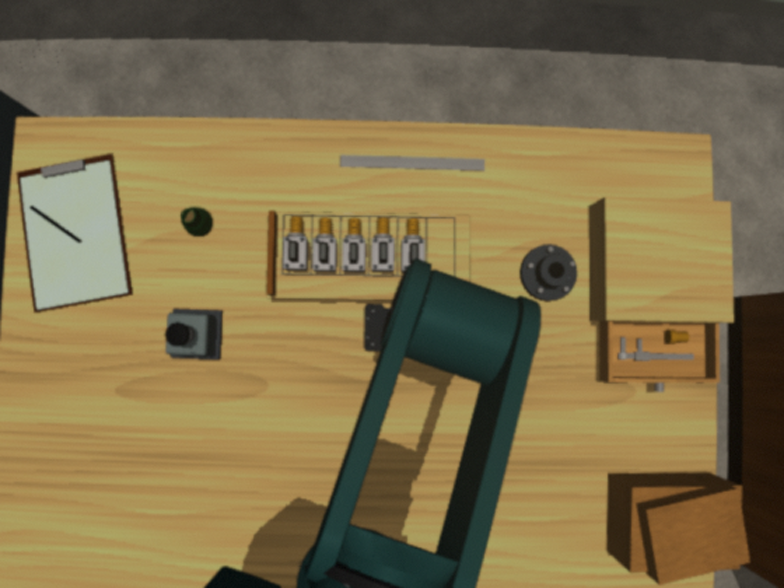

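All five senders lie in bays 0 to 4, none is left on the bench, and hub and boot haven't moved. Now the second press of the plunger.

Emit:
play_rows --plan '[{"grip": -1,"tx": 0,"ty": -0.035,"tz": 0,"roll": 0},{"grip": -1,"tx": 0,"ty": -0.04,"tz": 0,"roll": 0},{"grip": -1,"tx": 0,"ty": -0.04,"tz": 0,"roll": 0},{"grip": -1,"tx": 0,"ty": -0.04,"tz": 0,"roll": 0},{"grip": -1,"tx": 0,"ty": -0.04,"tz": 0,"roll": 0},{"grip": -1,"tx": 0,"ty": -0.04,"tz": 0,"roll": 0},{"grip": -1,"tx": 0,"ty": -0.04,"tz": 0,"roll": 0},{"grip": -1,"tx": 0,"ty": -0.04,"tz": 0,"roll": 0}]'

```text
time: 43.05
ee_pos: [0.5129, 0.2183, 0.2405]
tcp_rot: [-0.0, 1.0, 0.005, -0.0]
contact_force: [0.2, -0.5, -0.2]
gripper_width: 0.002
```

Emit:
play_rows --plan '[{"grip": -1,"tx": -0.005,"ty": -0.035,"tz": 0,"roll": 0},{"grip": -1,"tx": -0.005,"ty": -0.035,"tz": 0,"roll": 0},{"grip": -1,"tx": -0.008,"ty": -0.035,"tz": 0,"roll": 0},{"grip": -1,"tx": 0,"ty": 0,"tz": 0,"roll": 0},{"grip": -1,"tx": 0,"ty": 0,"tz": 0,"roll": 0},{"grip": -1,"tx": 0,"ty": 0,"tz": 0,"roll": 0},{"grip": -1,"tx": 0,"ty": 0,"tz": 0,"roll": 0},{"grip": -1,"tx": 0,"ty": 0,"tz": 0,"roll": 0}]'

```text
time: 43.85
ee_pos: [0.4943, 0.3203, 0.2407]
tcp_rot: [0.0, 1.0, 0.004, 0.0]
contact_force: [0.1, -0.7, 0.7]
gripper_width: 0.005
```

```bash
python3 -c "
from h import *
to(.4953,.326,.13)
grab('wrist','w23')"
```

```text
t 43.85 pos [0.4943 0.3203 0.2407] yaw 0.0074 tilt 0.0001 w 0.5 F [ 0.1 -0.7  0.7]
  tool delta [ 0.0011 -0.0057  0.1107] roll None
```

View pics/w23.png

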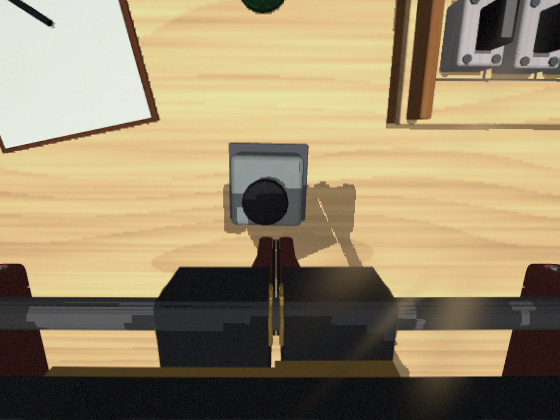

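```bash
python3 -c "
from h import *
p=back([(265.5,201)],.126,load('w23'))[0];print(p); to(p[0],p[1],.126)"
```

```text
[0.49786809 0.33016007 0.126     ]
t 43.9 pos [0.4942 0.3204 0.2408] yaw 0.0075 tilt 0.0001 w 0.3 F [ 0.5  0.6 -0.1]
  tool delta [ 0.0037 -0.0097  0.1148] roll None
```

Emit:
play_rows --plan '[{"grip": -1,"tx": 0.0035,"ty": -0.0095,"tz": 0.01,"roll": 0},{"grip": -1,"tx": 0,"ty": 0,"tz": 0.03,"roll": 0},{"grip": -1,"tx": 0,"ty": 0,"tz": 0.03,"roll": 0},{"grip": -1,"tx": 0,"ty": 0,"tz": 0.03,"roll": 0},{"grip": -1,"tx": 0,"ty": 0,"tz": 0.01,"roll": 0},{"grip": -1,"tx": 0,"ty": 0,"tz": 0.006,"roll": 0},{"grip": -1,"tx": 0,"ty": 0,"tz": 0.006,"roll": 0},{"grip": -1,"tx": 0,"ty": 0,"tz": 0.006,"roll": 0}]'

```text
time: 44.7
ee_pos: [0.497, 0.3308, 0.1138]
tcp_rot: [0.0, 1.0, 0.004, -0.0]
contact_force: [-4.8, -2.9, 8.8]
gripper_width: 0.005
```

Emit:
play_rows --plan '[{"grip": -1,"tx": 0,"ty": 0,"tz": 0.002,"roll": 0},{"grip": -1,"tx": 0,"ty": 0,"tz": 0.002,"roll": 0},{"grip": -1,"tx": 0,"ty": 0,"tz": 0.001,"roll": 0},{"grip": -1,"tx": 0,"ty": 0,"tz": 0.001,"roll": 0},{"grip": -1,"tx": 0,"ty": 0,"tz": 0,"roll": 0},{"grip": -1,"tx": 0,"ty": 0,"tz": 0,"roll": 0},{"grip": -1,"tx": 0,"ty": 0,"tz": 0,"roll": 0},{"grip": -1,"tx": 0,"ty": 0,"tz": 0,"roll": 0}]'

```text
time: 45.5
ee_pos: [0.4972, 0.3308, 0.1111]
tcp_rot: [-0.0, 1.0, 0.004, 0.001]
contact_force: [-9.8, -5.1, 28.9]
gripper_width: 0.002
```

The plunger is on its stop (29 N at z = 0.111). I'll lift off and move clear for a last check.

Emit:
play_rows --plan '[{"grip": -1,"tx": 0,"ty": 0,"tz": -0.01,"roll": 0},{"grip": -1,"tx": 0,"ty": 0,"tz": -0.02,"roll": 0},{"grip": -1,"tx": 0,"ty": 0,"tz": -0.04,"roll": 0},{"grip": -1,"tx": 0,"ty": 0,"tz": -0.04,"roll": 0},{"grip": -1,"tx": 0,"ty": 0,"tz": -0.03,"roll": 0},{"grip": -1,"tx": 0,"ty": 0,"tz": 0,"roll": 0},{"grip": -1,"tx": 0,"ty": 0,"tz": 0,"roll": 0},{"grip": -1,"tx": 0,"ty": 0,"tz": 0,"roll": 0}]'

```text
time: 46.3
ee_pos: [0.4969, 0.3306, 0.246]
tcp_rot: [0.0, 1.0, 0.004, -0.0]
contact_force: [0.1, 0.1, -0.5]
gripper_width: 0.009
```

```bash
python3 -c "
from h import *
to()
grab('top','t24');grab('scene','s24')
overlay('t24',4,(180,140,350,225),'t24o',[(*bay(i),SH[2]) for i in range(5)],.05)
overlay('s24',4,(220,120,380,270),'s24o',[],.05,False)"
```

```text
t 46.3 pos [0.4969 0.3306 0.246 ] yaw 0.0088 tilt 0.0009 w 0.8 F [ 0.1  0.1 -0.5]
  tool delta [0. 0. 0.] roll None
```

View pics/t24o.png

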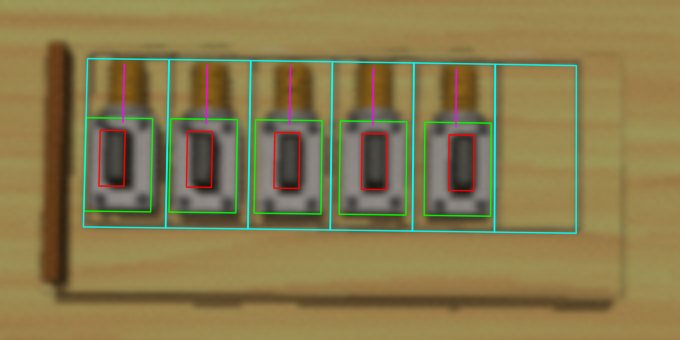

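View pics/s24o.png

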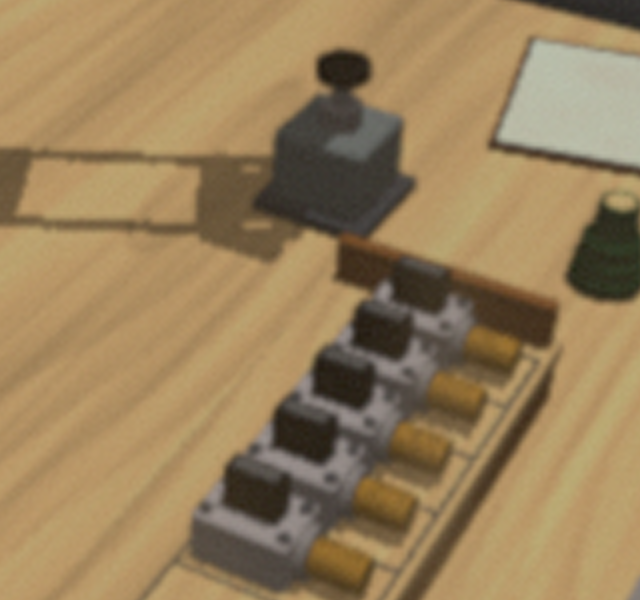

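```bash
python3 -c "
from h import *
print(ctrl.sign_off()); to()"
```

```text
the job is handed in; nothing more can be done
None
the job is handed in; nothing more can be done
```

The job is done and handed in at about 46 s of the 210 s; no verdict was reported. I pressed the plunger to its stop, laid the five senders present in bays 0 to 4 from the end cheek, then pressed it to its stop again and let it rise. Both presses reached the stop at z = 0.111 m, with 38 N and then 29 N on the tool. I gripped every sender at a 25 N setting and released it only once the wrist force showed it resting on the shelf.

**Last checks:** The final top and scene pictures show all five senders flat and square, noses away from the robot, none skipped. They are within about 2–3 mm of the bay points. The plunger is up, the gripper is clear, and the hub and boot look undisturbed. I saw no knocked sender.

**Disagreements:** The top and wrist cameras differed by about 3 mm on the shelf and about 5 mm on the plunger and on the first sender. I used the wrist camera for grasping, placing and the plunger; the differences are well inside the tolerances.

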